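# Load the bench parts washer, secure its lid and set the spray valve

## Task

Put every dirty engine part lying on the black rubber mat into the basket of the parts washer, then shut the lid and secure it with both quarter-turn fasteners: turn each wing until it is in line with its slot (front to back, pointing to the black stroke), push it fully in, and turn it a full quarter turn clockwise so that it stays in. Only when the lid is locked, swing the red spray valve lever to the green mark (60 degrees open); leave the other things on the bench where they are.

Things in the scene. Friction and masses are not known exactly. Their poses are not given: they have to be found in the camera images.
- basket (a point): middle of the basket floor in the parts washer, a grey steel box fixed on the bench: 165 mm front to back, 200 mm wide, rim 88 mm above the bench. Site axes = the washer's: x to its rear (away from the robot), y to its left, z up. Floor 18 mm above the bench; inside 118 mm (x) by 180 mm (y), 70 mm deep. The open lid stands behind it
- lid (a joint): angle of the steel lid about its rear hinge: 0 shut flat on the rim, growing as it opens, 1.85 at most; starts open at 1.65 to 1.8. Stiff hinge: the lid stays where it is left and takes up to 8 N at the handle to move. The shut lid's top is 98 mm above the bench, the open lid's upper edge about 260 mm
- lid_hinge (a point): mid-point of the lid's hinge axis, which runs along the washer's y: 93 mm above the bench, 68 mm behind the basket's middle; axes as the washer's
- lid_handle (a point): middle of the handle on the lid: a black round bar along the washer's y, 10 mm thick, 60 mm long, a leg at each end, 33 mm free below it. It lies 146.5 mm from the hinge along the lid and 43 mm off it square to the lid, on the outer side; the lid goes on 20 mm past it. With the lid shut it is 136 mm above the bench, midway between the fasteners
- left_wing (a point): centre of the orange wing of the left (washer's +y) fastener, at the lid's front corner; moves with it (lid shut: 76.5 mm before and 68 mm beside the basket's middle). Wing 34 mm long (point x), 10 mm thick (y), 20 mm high, on a dark disc 35 mm across that turns with it; fingertips may rest on the disc. Lid shut, stud out: wing centre 125 mm, disc top 115 mm above the bench; 12 mm lower when in
- left_turn (a joint): turning angle of the left fastener: 0 = lined up with its slot, the wing along the washer's x (front to back), pointing to a black stroke on the lid; grows clockwise seen from above the lid; at 1.57 the wing is parallel to the lid's front edge, pointing to two red dots (locked, if pushed in). Starts at 0.45 to 1.1, stops at -0.8 and 1.6; light friction, stays where left
- left_plunge (a joint): how far the left stud is pushed in: 0 out (held by a spring), 0.012 m fully in; spring 2 to 6 N. With the lid shut its cross bar passes the slot in the rim flange only within 0.1 rad of turning angle 0, else it stops after 1.5 mm. Fully in, it can be turned; the bar then catches under the flange, and let go the stud stays at about 0.010 and holds the lid down
- right_wing (a point): centre of the orange wing of the right (washer's -y) fastener, 68 mm to the other side: otherwise as left_wing
- right_turn (a joint): turning angle of the right fastener: as left_turn, also clockwise
- right_plunge (a joint): how far the right stud is pushed in: as left_plunge
- spray_lever (a joint): angle of the red valve lever at the washer's right side about an upright axis: 0 shut, pointing to the washer's right (-y); grows clockwise seen from above; at 1.571 it points to the washer's front (-x). The green mark is at 60 degrees = 1.047. Starts at 0 to 0.35 and stays where it is left (about 2 N at the grip)
- lever_pivot (a point): on the lever's axis, at the lever's mid height, 105 mm above the bench; axes as the washer's
- lever_grip (a point): middle of the red lever grip, 60 mm from the pivot: a bar 12 mm wide, 46 mm long, 14 mm high (98 to 112 mm above the bench) lying along the lever; the point's -y axis points to the lever's free end. The scale plate lies 19 mm below the lever
- gear_mid (a point): centre of the small dark toothed gear, 60 mm across, 16 mm high, axis z, lying flat; a dirty part. Three to five of the five dirty parts are there, flat or upright on the rubber mat, centres 80 mm or more apart
- pin_mid (a point): centre of the light grey piston pin, a plain round tube 26 mm across, 60 mm high, axis z, standing; a dirty part
- plug_mid (a point): centre of the round white and amber core plug (a flat cup with a black sealing band), 54 mm across, 20 mm high, axis z, lying flat on the mat; a dirty part
- bolt_mid (a point): middle of the rusty hexagon bolt (half-way along it), 59 mm long, standing on its head, axis z: head below, 9 mm thick and 23 mm across flats; above it the round shank, 14 mm across; a dirty part
- spring_mid (a point): centre of the dark valve spring, 31 mm across, 45 mm high, axis z, standing; a dirty part
- mat: black ribbed rubber mat 180 x 300 x 4 mm, fixed on the bench at the right; origin under its middle. Fixed things near it that a wide gripper must clear: round castings 140 mm high, one about [0.41, -0.02] with radius 0.09, one about [0.29, -0.18] with radius 0.10; a tall rack post at [0.54, -0.44], 60 mm wide; a gear case 20 to 80 mm high behind, about [0.66, -0.22] with radius 0.095
- bracket: cast aluminium bracket 79 x 130 x 73 mm between mat and washer, further back; bystander, origin under its centre. Fixed dark castings up to 170 mm high stand behind it and right behind the washer; between them and the round casting the bench is clear at x 0.50 to 0.57
- bolt_a: dark bolt 68 mm high, not on the mat, standing on its head in front of the washer's valve console; bystander, origin at its underside

How it is judged:
By the outcome, as a careful person would: the job done as asked, in the order asked, and still so for the second after the job is handed in, with the robot touching nothing.
Of gear, pin, plug, bolt, spring only 3 to 5 are there at a start; the rules pass over those that are not, and their reading is None.
At some moment in a run one of gear, plug may be knocked a few centimetres aside while the robot is not near it.
Once in a run the grip may slacken for a moment while it holds something.
It also fails if it takes over 210 s, if anything falls off the work surface, if the arm or the gripper's body presses on something with over 40 N, if the wrist force passes 120 N, or if a joint passes its speed limit or range.

## Robot

A 6-joint arm with a two-finger parallel gripper is mounted at the origin on a cart in front of the work surface, level with it; the furniture and walls round the work are solid. World frame = base frame: x ahead of the robot, y to its left, z up, the work surface at z = 0. Lengths are in m, angles in rad, forces in N, time in s.
With the tool pointing down it reaches from about 0.25 to 0.85 m from the base axis. Payload 12.5 kg.
Tool frame: the origin (TCP) lies midway between the tips of the shut fingers; the grasp point (between the pads) lies robot.grip_depth behind it (robot.grip_depth is the distance from the TCP to the grasp point, in m); y points along the fingers, z is the direction in which the jaws open and shut, and the axes are right-handed (so a half turn about y gives the same grasp; the last joint's range is limited). The gripper opens to 93 mm and grips with 3 to 60 N. Pads are 15 mm wide; open, the fingers measure 128 mm over their backs; the gripper's body (75 mm by 188 mm) begins 65 mm behind the grasp point.
Start: joints at [-0.879, 0.351, 1.652, -0, 1.139, -0.085], TCP at [0.386, -0.392, 0.219] pointing down, gripper open.
Joint ranges: [-2.75, 2.75], [-0.79, 2.1], [0.01, 2.65], [-1.57, 4.71], [0.07, 3.14], [-2.87, 2.87]. Speed limits (rad/s): [2.22, 2.22, 2.79, 3.14, 3.14, 3.14].

## Interface

Orientations are given as a unit quaternion [w, x, y, z].
In Python, from station import sense, optics, robot gives the robot as it stands. The module is installed in compiled form; this text tells all that it offers.
- The arm moves only by the tool play_rows, never from a script. Its arguments are lists of equal length, an entry for each row: "jaw": the finger opening in cm, from 0 to 9.3; "offset": the shift along the tool's x, y, z in cm, a list of three; "spin": the turn about the tool's y in degrees. A call has 1 to 12 rows; each row is the pose to reach, as a shift and turn from the pose measured when the call began, along the tool's axes at that moment; what a row does not reach only later rows make up. A row lasts 1/10 s, in which the tool goes at most 50 mm and 8.59 degrees, less where a joint would pass 70% of its speed; a pose out of reach is approached as far as the arm can. A call with a gripper value outside its range is refused whole. The fingers move at their own pace and stop on an object; "grip_force" is the grip in N (left out, the last holds). Time passes only in rows, so rows that repeat a pose let the fingers close. It gives the time, the measured TCP pose, the force and the opening at its end, in the units of the state.
- sense(): the state, without advancing time (a new reading comes with each control period).
- optics.grab_frame(name): name is "side" or "top" or "wrist"; returns (picture, depth): 384x512x3 uint8, red, green, blue; 384x512 float32, m along the optical axis (not along the pixel's ray), 0 where there is no reading.
- optics.camera_info(name): a dict with "intrinsics" (3x3 intrinsics, pixels), "eye" and "rotation" of the camera in the world. Camera axes: x right, y down, z forward; pixel columns grow to the right and rows downward; lengths in m; the calibration is good to about 2 mm. The wrist camera is an equidistant fisheye: a pixel r from the principal point sees the ray r / f radians off the axis. A picture is of the moment at which its call begins: read the wrist's pose just before it. camera_info takes no time and is no camera call; for the wrist camera it gives the pose at the moment of the call.
- robot.hand_in(): hands the job in, once; it reports no verdict.
Trained networks look in the newest picture that a camera, given by its name, has taken for a name from the list of things; names that differ only in an ending like _2 or _b are one class to them, and where a whole thing is asked for, a point or a joint stands for the part that bears it (a point fixed in the world has none). Each returns a list of dicts, best first, with "p" (0 to 1); they miss things now and then, are a little off and sometimes report something else, mostly with a low value. They report only what shows in the picture. A call takes as long as a camera call.
- optics.boxes_of(camera, name): "xyz" ([x, y, z] in m, in world coordinates, good to about 4 mm: the middle of the surface that is visible of it).
- optics.spot_point(camera, name): "xyz" ([x, y, z] in m, in world coordinates, good to about 4 mm: a listed point, or the origin of a listed thing).
The state is a dict: "time_s": time; "joints": joint angles; "joint_velocities": joint speeds; "joint_efforts": joint torques, N m; "ee_pos": TCP position; "eef_rot": TCP orientation; "force": force on the tool from outside, world axes, zero at the start; "moment": the same for the moment, N m; "width": finger opening in m.
Only numpy, scipy, OpenCV 4.12 (cv2) and the standard library are available. Lean on these libraries where they do the work, as an engineer would, in place of code of your own. Each camera call takes 0.05 s, during which the arm holds its last target.

## Working session

There is one attempt and no reset: what is moved stays moved. The work goes in short steps, Python scripts to look and compute and a tool call to move; the robot and the scene stay as the last step left them, time stands still between calls to the robot, and variables do not carry over. Pictures are saved under pics/ and viewed, and the job is handed in when it is done.

Besides the shell and the picture viewer there is one more tool, called as name(argument=value, ...), one argument or row to a line, values as JSON. play_rows: Moves the arm, as the interface text tells. Its arguments: {"type":"object","properties":{"jaw":{"type":"array"},"offset":{"type":"array"},"spin":{"type":"array"},"grip_force":{"type":"number"}},"required":["jaw","offset","spin"]}

```bash
mkdir -p pics; ls
cat > h.py <<'E'
import numpy as np, cv2
from station import sense, optics, robot
from scipy.spatial.transform import Rotation as R
def rot():
    q=sense()["eef_rot"]; return R.from_quat([q[1],q[2],q[3],q[0]]).as_matrix()
def save(cam,fn,crop=None,scale=1):
    p,d=optics.grab_frame(cam)
    im=cv2.cvtColor(p,cv2.COLOR_RGB2BGR)
    if crop: im=im[crop[1]:crop[3],crop[0]:crop[2]]
    if scale!=1: im=cv2.resize(im,None,fx=scale,fy=scale,interpolation=cv2.INTER_CUBIC)
    cv2.imwrite('pics/'+fn,im); return p,d
def deproj(cam,d,u,v):
    c=optics.camera_info(cam);K=np.array(c["intrinsics"]);z=d[v,u]
    return np.array(c["eye"])+np.array(c["rotation"])@(np.array([(u-K[0,2])/K[0,0],(v-K[1,2])/K[1,1],1])*z)
def proj(cam,X):
    c=optics.camera_info(cam);K=np.array(c["intrinsics"])
    q=np.array(c["rotation"]).T@(np.array(X)-np.array(c["eye"])); q=K@q; return q[:2]/q[2]
def st():
    s=sense(); r=rot()
    print("t",round(s["time_s"],2),"pos",np.round(s["ee_pos"],4),"w",round(s["width"],4),"F",np.round(s["force"],1))
    print("R x",np.round(r[:,0],3),"y",np.round(r[:,1],3),"z",np.round(r[:,2],3)); print("j",np.round(s["joints"],3))
def off(target):
    s=sense(); print("offset cm",np.round(rot().T@(np.array(target)-np.array(s["ee_pos"]))*100,2))
E
python3 - <<'E'
from h import *
st(); print(robot.grip_depth, [a for a in dir(robot) if a[0]!='_'])
for c in ["side","top","wrist"]:
    save(c,c+"0.png"); i=optics.camera_info(c); print(c,np.round(i["eye"],3),np.round(i["rotation"],3).tolist(),np.round(i["intrinsics"],1).tolist())
for n in ["gear_mid","pin_mid","plug_mid","bolt_mid","spring_mid","basket","lid_hinge","lid_handle","left_wing","right_wing","lever_pivot","lever_grip","mat","bracket","bolt_a"]:
    for c in ["top","side"]:
        print(n,c,[(np.round(r["xyz"],3).tolist(),round(r["p"],2)) for r in optics.spot_point(c,n)[:3]])
st()
E
```

```text
pics
t 0.0 pos [ 0.3853 -0.392   0.2181] w 0.0929 F [ 0.9 -0.1 -0.8]
R x [-0.713 -0.701 -0.   ] y [-0.001  0.001 -1.   ] z [ 0.701 -0.713 -0.001]
j [-0.879  0.351  1.652 -0.     1.139 -0.085]
0.0188 ['PlanningError', 'grip_depth', 'hand_in']
side [0.275 0.88  0.487] [0.06, -0.114, 0.822, -0.555] [[388.8, 0.0, 249.7], [0.0, 388.8, 189.6], [0.0, 0.0, 1.0]]
top [ 0.311 -0.017  1.054] [0.076, -0.696, 0.711, -0.06] [[374.9, 0.0, 257.6], [0.0, 374.9, 196.1], [0.0, 0.0, 1.0]]
wrist [ 0.438 -0.342  0.384] [0.122, 0.914, -0.384, -0.05] [[297.3, 0.0, 253.5], [0.0, 297.3, 193.0], [0.0, 0.0, 1.0]]
gear_mid top []
gear_mid side []
pin_mid top [([0.428, -0.26, 0.036], 0.53)]
pin_mid side []
plug_mid top []
plug_mid side [([0.512, -0.135, 0.016], 0.64), ([0.597, 0.319, 0.235], 0.15)]
bolt_mid top [([0.517, -0.22, 0.033], 0.52)]
bolt_mid side [([0.52, -0.216, 0.035], 0.55)]
spring_mid top [([0.519, -0.3, 0.026], 0.62)]
spring_mid side [([0.474, 0.291, 0.015], 0.54), ([0.516, -0.306, 0.025], 0.45)]
basket top [([0.471, 0.288, 0.02], 0.96), ([0.539, 0.31, 0.094], 0.74), ([0.504, 0.158, 0.106], 0.53)]

[... 471 characters left out ...]
, 0.16)]
lever_pivot top [([0.501, 0.158, 0.105], 0.84)]
lever_pivot side [([0.504, 0.158, 0.101], 0.57), ([0.573, 0.382, 0.23], 0.46)]
lever_grip top [([0.51, 0.096, 0.106], 0.7)]
lever_grip side [([0.512, 0.101, 0.102], 0.46)]
mat top [([0.472, -0.239, -0.001], 0.97), ([0.541, 0.308, 0.098], 0.45)]
mat side []
bracket top [([0.612, -0.016, 0.004], 0.87), ([0.571, 0.383, 0.233], 0.75)]
bracket side [([0.606, -0.008, -0.004], 0.7)]
bolt_a top [([0.394, 0.103, -0.0], 0.63)]
bolt_a side [([0.396, 0.105, -0.001], 0.58)]
t 1.65 pos [ 0.3856 -0.3922  0.2186] w 0.093 F [-0.1 -0.1 -0. ]
R x [-0.713 -0.701  0.   ] y [-0. -0. -1.] z [ 0.701 -0.713 -0.   ]
j [-0.879  0.351  1.652 -0.     1.139 -0.085]
```

View pics/top0.png

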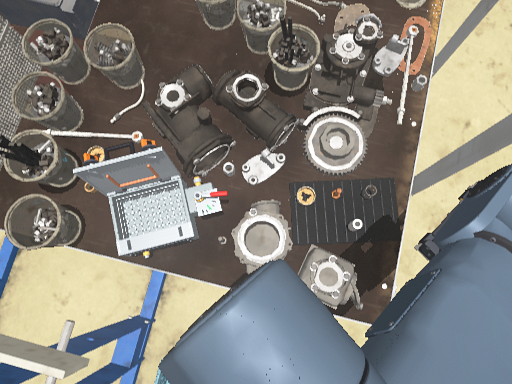

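View pics/side0.png

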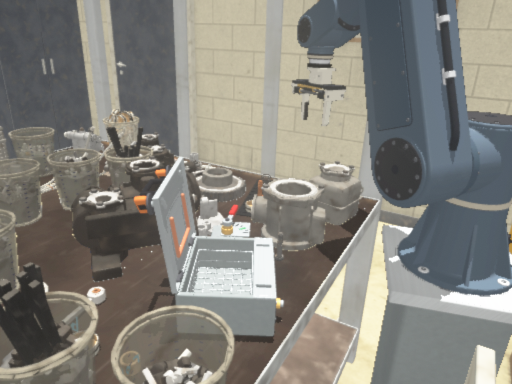

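View pics/wrist0.png

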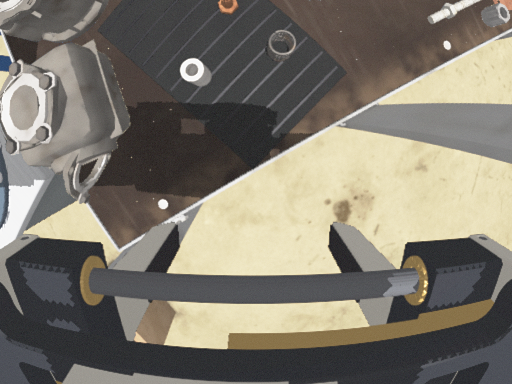

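```bash
cat >> h.py <<'E'
def hmap(cam,d,x0,x1,y0,y1,res=0.002):
    c=optics.camera_info(cam);K=np.array(c["intrinsics"]);v,u=np.mgrid[0:384,0:512]
    P=np.stack([(u-K[0,2])/K[0,0],(v-K[1,2])/K[1,1],np.ones_like(u,float)],-1)*d[...,None]
    W=P@np.array(c["rotation"]).T+np.array(c["eye"]); W[d<=0]=np.nan
    return W
E
python3 - <<'E'
from h import *
p,d=save("top","top1.png",(280,165,410,275),5)
W=hmap("top",d,0,0,0,0)
m=(W[...,0]>.375)&(W[...,0]<.57)&(W[...,1]>-.40)&(W[...,1]<-.08)&(W[...,2]>.012)&(W[...,2]<.1)
n,l,s,c=cv2.connectedComponentsWithStats(m.astype(np.uint8))
for i in range(1,n):
    if s[i,4]>8: print(s[i],np.round(W[l==i].mean(0),3),np.round(W[l==i].max(0),3),np.round(W[l==i].min(0),3))
p=p.astype(float); g=np.clip(p*2.5,0,255).astype(np.uint8)[165:275,280:410]
cv2.imwrite('pics/top1b.png',cv2.resize(g,None,fx=5,fy=5)[...,::-1])
# lid & lever & frame
for n in ["lid_hinge","basket","left_wing","right_wing","lever_grip","lever_pivot","gear_mid"]:
    print(n,[(np.round(r["xyz"],3).tolist(),round(r["p"],2)) for r in optics.spot_point("top",n)[:3]])
st()
E
```

```text
Traceback (most recent call last):
  File "h.py", line 27, in hmap
    W=P@np.array(c["rotation"]).T+np.array(c["eye"]); W[d<=0]=np.nan
      ~^~~~~~~~~~~~~~~~~~~~~~~~~~
ValueError: matmul: Input operand 1 has a mismatch in its core dimension 0, with gufunc signature (n?,k),(k,m?)->(n?,m?) (size 4 is different from 3)
```

```bash
cat > fix.py <<'E'
s=open('h.py').read()
s=s.replace('np.array(c["rotation"])','RM(c)')
s=s.replace('def rot()','def RM(c):\n    q=c["rotation"]; return R.from_quat([q[1],q[2],q[3],q[0]]).as_matrix()\ndef rot()')
open('h.py','w').write(s)
E
python3 fix.py
python3 - <<'E'
from h import *
p,d=save("top","top1.png",(280,165,410,275),5)
W=hmap("top",d,0,0,0,0)
m=(W[...,0]>.375)&(W[...,0]<.57)&(W[...,1]>-.40)&(W[...,1]<-.08)&(W[...,2]>.012)&(W[...,2]<.1)
n,l,s,c=cv2.connectedComponentsWithStats(m.astype(np.uint8))
for i in range(1,n):
    if s[i,4]>8: print(s[i],np.round(W[l==i].mean(0),3),np.round(W[l==i].max(0),3),np.round(W[l==i].min(0),3))
p=p.astype(float); g=np.clip(p*2.5,0,255).astype(np.uint8)[165:275,280:410]
cv2.imwrite('pics/top1b.png',cv2.resize(g,None,fx=5,fy=5)[...,::-1])
for n in ["lid_hinge","basket","left_wing","right_wing","lever_grip","lever_pivot","gear_mid"]:
    print(n,[(np.round(r["xyz"],3).tolist(),round(r["p"],2)) for r in optics.spot_point("top",n)[:3]])
st()
for c in ["wrist"]:
  i=optics.camera_info(c); print(np.round(i["eye"],3),np.round(RM(i),3))
E
```

```text
[331 173   3   4   9] [ 0.567 -0.205  0.032] [ 0.57  -0.204  0.042] [ 0.565 -0.207  0.019]
[335 173   4   5  12] [ 0.567 -0.217  0.03 ] [ 0.57  -0.214  0.044] [ 0.564 -0.22   0.016]
[339 173   8   4  16] [ 0.568 -0.235  0.029] [ 0.57  -0.228  0.043] [ 0.565 -0.243  0.013]
[363 185  14  14 115] [ 0.515 -0.304  0.034] [ 0.532 -0.29   0.05 ] [ 0.501 -0.32   0.013]
[296 187  20  19  98] [ 0.51  -0.128  0.02 ] [ 0.536 -0.104  0.029] [ 0.484 -0.157  0.012]
[332 189  10  10  58] [ 0.512 -0.213  0.041] [ 0.524 -0.205  0.067] [ 0.503 -0.225  0.012]
[348 220  14  11 118] [ 0.422 -0.255  0.05 ] [ 0.434 -0.244  0.068] [ 0.41  -0.268  0.012]
lid_hinge [([0.541, 0.31, 0.092], 0.7)]
basket [([0.47, 0.29, 0.02], 0.84)]
left_wing [([0.573, 0.384, 0.235], 0.46), ([0.469, 0.293, 0.019], 0.29)]
right_wing [([0.6, 0.253, 0.233], 0.63)]
lever_grip [([0.509, 0.1, 0.104], 0.74)]
lever_pivot [([0.502, 0.158, 0.105], 0.93), ([0.543, 0.308, 0.095], 0.71), ([0.511, 0.099, 0.104], 0.66)]
gear_mid []
t 2.1 pos [ 0.3856 -0.3922  0.2186] w 0.0929 F [-0.6 -0.2  0.7]
R x [-0.713 -0.701 -0.   ] y [ 0.  0. -1.] z [ 0.701 -0.713 -0.   ]
j [-0.879  0.351  1.652  0.     1.139 -0.085]
[ 0.438 -0.342  0.385] [[ 0.701 -0.689 -0.185]
 [-0.713 -0.676 -0.185]
 [ 0.002  0.261 -0.965]]
```

View pics/top1b.png

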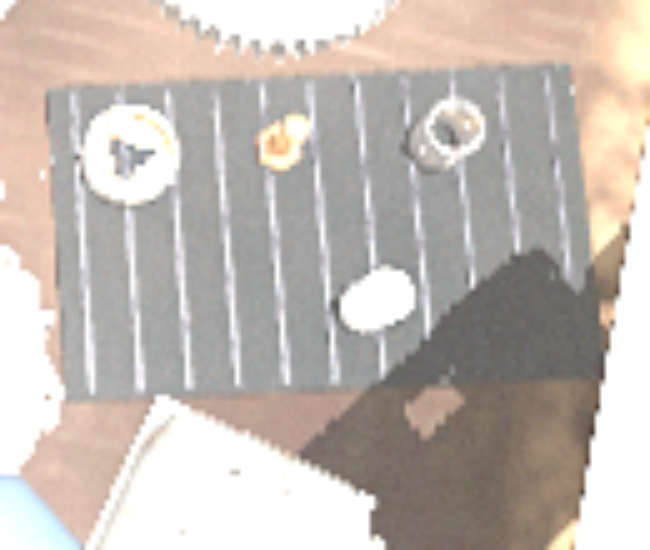

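```bash
cat >> h.py <<'E'
def go(target,yaw=None):
    # yaw: wanted jaw-line angle (deg, world) of tool z, mod 180, nearest
    s=sense(); r=rot(); o=r.T@(np.array(target)-np.array(s["ee_pos"]))*100
    sp=0
    if yaw is not None:
        y0=np.degrees(np.arctan2(r[1,2],r[0,2])); sp=-((yaw-y0+90)%180-90)
    print("offset",np.round(o,2),"spin",np.round(sp,1), "dist",np.round(np.linalg.norm(o),1))
E
python3 - <<'E'
from h import *
go([.511,-.131,.10],45)
E
```

```text
offset [-27.26  11.86  -9.84] spin 89.5 dist 31.3
```

play_rows(
  jaw=[9.3,9.3,9.3,9.3,9.3,9.3,9.3,9.3,9.3,9.3,9.3,9.3],
  offset=[
    [-5,0,-2],
    [-10,1,-4],
    [-15,2,-6],
    [-20,2,-8],
    [-25,4,-9],
    [-27.3,5,-9.8],
    [-27.3,6,-9.8],
    [-27.3,8,-9.8],
    [-27.3,9,-9.8],
    [-27.3,10,-9.8],
    [-27.3,10,-9.8],
    [-27.3,10,-9.8],
  ],
  spin=[-8,-16,-24,-32,-40,-48,-56,-64,-72,-80,-88,-90],
)

```text
time_s: 3.3
ee_pos: [0.5114, -0.1309, 0.1183]
eef_rot: [-0.653, 0.653, -0.272, 0.272]
force: [0.0, -0.7, 0.2]
width: 0.0931
```

Run:
```python
from h import *
st()
save("wrist","w1.png")
for c in ["wrist","top"]:
  if c=="top": optics.grab_frame("top")
  for n in ["plug_mid"]:
    print(n,[(np.round(r["xyz"],3).tolist(),round(r["p"],2)) for r in optics.spot_point(c,n)[:3]])
go([.511,-.131,.01],45)
```

```text
t 3.3 pos [ 0.5114 -0.1309  0.1183] w 0.0931 F [ 0.  -0.7  0.2]
R x [ 0.705 -0.71  -0.001] y [-0.001  0.    -1.   ] z [ 0.71   0.705 -0.   ]
j [-0.339  0.441  1.799  0.     0.902 -1.121]
plug_mid [([0.516, -0.133, 0.013], 0.57)]
plug_mid [([0.505, 0.159, 0.102], 0.43)]
offset [-0.04 10.87 -0.05] spin -0.6 dist 10.9
```

View pics/w1.png

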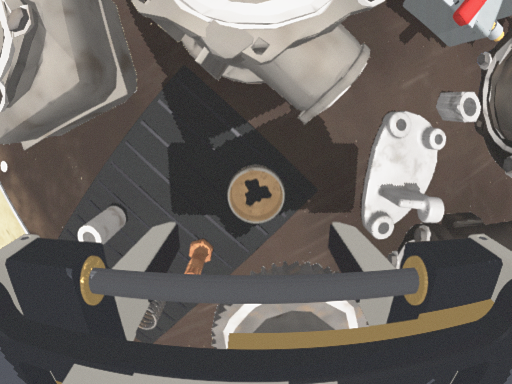

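play_rows(
  jaw=[9.3,9.3,9.3,9.3,9.3,9.3,5,5,5,5],
  offset=[
    [0.1,4,0.1],
    [0.1,7,0.1],
    [0.1,9,0.1],
    [0.1,10.5,0.1],
    [0.1,11.0,0.1],
    [0.1,11.0,0.1],
    [0.1,11.0,0.1],
    [0.1,11.0,0.1],
    [0.1,11.0,0.1],
    [0.1,11.0,0.1],
  ],
  spin=[0,0,0,0,0,0,0,0,0,0],
  grip_force=30,
)

```text
time_s: 4.5
ee_pos: [0.5133, -0.1311, 0.0091]
eef_rot: [0.652, -0.652, 0.274, -0.274]
force: [-0.3, 0.7, 0.2]
width: 0.0654
```

play_rows(
  jaw=[5,5,5,5,5,5,5],
  offset=[
    [0,0,0],
    [0,0,0],
    [0,0,0],
    [0,-2,0],
    [0,-5,0],
    [0,-9,0],
    [0,-13,0],
  ],
  spin=[0,0,0,0,0,0,0],
)

```text
time_s: 5.2
ee_pos: [0.5127, -0.1309, 0.1402]
eef_rot: [-0.652, 0.652, -0.274, 0.274]
force: [0.9, -1.2, 0.3]
width: 0.0519
```

```bash
cat >> h.py <<'E'
B=np.array([.471,.289]); WY=np.arctan2(.309-.289,.541-.471)
def wash(x,y,z): # washer frame mm -> world
    c,s=np.cos(WY),np.sin(WY); return [B[0]+(c*x-s*y)/1000,B[1]+(s*x+c*y)/1000,z]
E
python3 - <<'E'
from h import *
st()
print(np.degrees(WY))
optics.grab_frame("top")
p,d=save("top","top2.png",(70,130,240,270),4)
for n in ["lid_hinge","basket","lever_grip","lever_pivot"]:
    print(n,[(np.round(r["xyz"],3).tolist(),round(r["p"],2)) for r in optics.spot_point("top",n)[:2]])
# rim depth
W=hmap("top",d,0,0,0,0)
m=(abs(W[...,2]-.088)<.006)&(W[...,0]>.3)&(W[...,0]<.62)&(W[...,1]>.15)&(W[...,1]<.45)
q=W[m][:,:2].astype(np.float32); print(len(q))
n,l,s,c=cv2.connectedComponentsWithStats(m.astype(np.uint8))
for i in range(1,n):
    if s[i,4]>60:
        r=cv2.minAreaRect((W[l==i][:,:2]*1000).astype(np.float32)); print(s[i],r)
E
```

```text
t 5.2 pos [ 0.5127 -0.1309  0.1402] w 0.0519 F [ 0.9 -1.2  0.3]
R x [ 0.7   -0.714 -0.   ] y [-0.  0. -1.] z [ 0.714  0.7   -0.   ]
j [-0.338  0.411  1.78  -0.     0.951 -1.113]
15.945395900922854
lid_hinge [([0.542, 0.306, 0.093], 0.89), ([0.61, -0.017, 0.003], 0.59)]
basket [([0.469, 0.292, 0.019], 0.85)]
lever_grip [([0.508, 0.1, 0.105], 0.53), ([0.601, 0.323, 0.23], 0.49)]
lever_pivot [([0.503, 0.157, 0.105], 0.83)]
1788
[ 107  175   87   81 1737] ((456.6570739746094, 287.95458984375), (168.71873474121094, 202.40464782714844), 13.663796424865723)
```

View pics/top2.png

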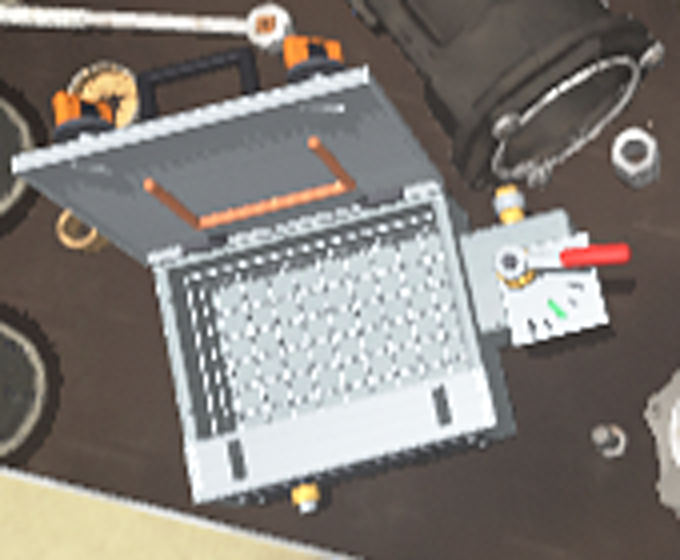

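```bash
sed -i 's/^B=np.array.*/B=np.array([.471,.291]); WY=np.radians(14)/' h.py
python3 - <<'E'
from h import *
print(wash(8,-34,.19)); go(wash(8,-34,.19),104)
E
```

```text
[np.float64(0.4869877102605967), np.float64(0.25994532047141344), 0.19]
offset [-29.69  -5.19  25.53] spin -59.6 dist 39.5
```

play_rows(
  jaw=[5,5,5,5,5,5,5,5,5,5,5],
  offset=[
    [-1,-4,1],
    [-4,-5.2,3.4],
    [-7.5,-5.2,6.4],
    [-11,-5.2,9.5],
    [-14.5,-5.2,12.5],
    [-18,-5.2,15.5],
    [-21.5,-5.2,18.5],
    [-25,-5.2,21.5],
    [-28,-5.2,24],
    [-29.7,-5.2,25.5],
    [-29.7,-5.2,25.5],
  ],
  spin=[0,-6,-12,-18,-24,-30,-36,-42,-48,-54,-59.6],
)

```text
time_s: 6.6
ee_pos: [0.4857, 0.2622, 0.1882]
eef_rot: [0.702, -0.701, -0.088, 0.09]
force: [-0.5, 0.0, -1.0]
width: 0.052
```

Run:
```python
from h import *
st(); save("wrist","w2.png"); go(wash(8,-34,.028),104)
```

```text
t 6.6 pos [0.4857 0.2622 0.1882] w 0.052 F [-0.5  0.  -1. ]
R x [ 0.968  0.249 -0.004] y [-0.004 -0.    -1.   ] z [-0.249  0.968  0.001]
j [ 4.100e-01  3.890e-01  1.676e+00  1.000e-03  1.079e+00 -1.413e+00]
offset [ 0.15 16.02 -0.13] spin 0.7 dist 16.0
```

View pics/w2.png

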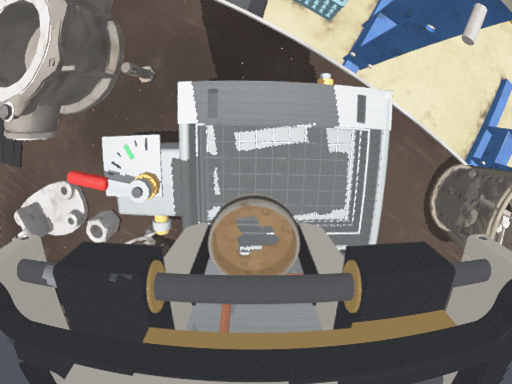

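play_rows(
  jaw=[5,5,5,5,5,5,5,6.4,6.4,6.4],
  offset=[
    [0.1,4,-0.1],
    [0.1,8,-0.1],
    [0.1,11,-0.1],
    [0.1,13,-0.1],
    [0.1,15,-0.1],
    [0.1,16,-0.1],
    [0.1,16.0,-0.1],
    [0.1,16.0,-0.1],
    [0.1,16.0,-0.1],
    [0.1,16,-0.1],
  ],
  spin=[0,0,0.7,0.7,0.7,0.7,0.7,0.7,0.7,0.7],
)

```text
time_s: 7.65
ee_pos: [0.4869, 0.2603, 0.0291]
eef_rot: [0.702, -0.702, -0.085, 0.087]
force: [1.0, 0.2, 0.1]
width: 0.0636
```

Released. Rise, then head for the pin.

play_rows(
  jaw=[6.4,6.4,6.4,6.4,6.4],
  offset=[
    [0,-4,0],
    [0,-8,0],
    [0,-12,0],
    [0,-17,0],
    [0,-17,0],
  ],
  spin=[0,0,0,0,0],
)

```text
time_s: 8.15
ee_pos: [0.4899, 0.2615, 0.206]
eef_rot: [0.703, -0.701, -0.089, 0.083]
force: [1.2, 1.1, -0.1]
width: 0.0644
```

Run:
```python
from h import *
st(); save("wrist","w3.png"); 
p,d=save("top","top3.png")
for n in ["pin_mid","bolt_mid","spring_mid"]:
    print(n,[(np.round(r["xyz"],3).tolist(),round(r["p"],2)) for r in optics.spot_point("top",n)[:2]])
go([.426,-.258,.16],45)
```

```text
t 8.15 pos [0.4899 0.2615 0.206 ] w 0.0644 F [ 1.2  1.1 -0.1]
R x [0.97  0.242 0.009] y [ 0.008  0.004 -1.   ] z [-0.242  0.97   0.002]
j [ 4.060e-01  3.690e-01  1.658e+00  1.000e-03  1.105e+00 -1.409e+00]
pin_mid []
bolt_mid []
spring_mid [([0.519, -0.303, 0.025], 0.47)]
offset [-18.4    3.86 -48.8 ] spin 59.0 dist 52.3
```

View pics/w3.png

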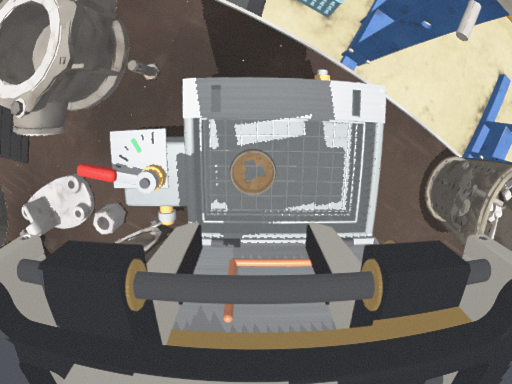

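play_rows(
  jaw=[6.4,6.4,6.4,6.4,6.4,6.4,6.4,6.4,6.4,6.4,6.4,6.4],
  offset=[
    [-1.4,0,-4],
    [-3,0,-8],
    [-4.5,0,-12.5],
    [-6,0,-17],
    [-8,0,-21.5],
    [-10,0,-26],
    [-11.5,0,-30.5],
    [-13,0,-35],
    [-15,1,-40],
    [-16.5,2,-44],
    [-18.4,3.5,-48.8],
    [-18.4,3.9,-48.8],
  ],
  spin=[0,6,12,18,24,30,36,42,48,54,59,59],
)

```text
time_s: 9.6
ee_pos: [0.4243, -0.2616, 0.1573]
eef_rot: [-0.651, 0.653, -0.275, 0.271]
force: [-0.0, 1.2, -0.6]
width: 0.0642
```

Run:
```python
from h import *
st(); save("wrist","w4.png")
for n in ["pin_mid","bolt_mid","spring_mid"]:
    print(n,[(np.round(r["xyz"],3).tolist(),round(r["p"],2)) for r in optics.spot_point("wrist",n)[:2]])
go([.426,-.258,.035],45)
```

```text
t 9.6 pos [ 0.4243 -0.2616  0.1573] w 0.0642 F [-0.   1.2 -0.6]
R x [ 0.702 -0.712 -0.005] y [-0.007  0.    -1.   ] z [ 0.712  0.702 -0.005]
j [-0.644  0.339  1.84  -0.005  0.968 -1.419]
pin_mid []
bolt_mid [([0.515, -0.215, 0.034], 0.8)]
spring_mid [([0.516, -0.307, 0.027], 0.57)]
offset [ 1.300e-01  1.242e+01 -1.000e-02] spin 0.1 dist 12.4
```

View pics/w4.png

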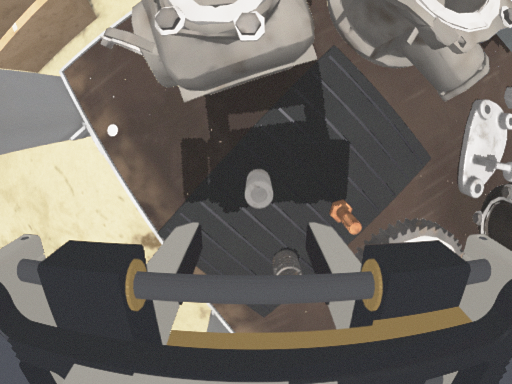

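```bash
cat >> h.py <<'E'
def fish(u,v,z):
    "wrist pixel -> world point at height z"
    c=optics.camera_info("wrist");K=np.array(c["intrinsics"]);dx,dy=u-K[0,2],v-K[1,2];r=np.hypot(dx,dy);t=r/K[0,0]
    ray=RM(c)@np.array([np.sin(t)*dx/r,np.sin(t)*dy/r,np.cos(t)]); e=np.array(c["eye"])
    return np.round(e+ray*(z-e[2])/ray[2],4)
E
python3 - <<'E'
from h import *
print(fish(259,194,.064),fish(345,208,.004), fish(256,190,.064))
print(fish(354,226,.063),fish(287,258,.049))
E
```

```text
[ 0.4297 -0.2541  0.064 ] [ 0.5254 -0.2054  0.004 ] [ 0.4251 -0.2534  0.064 ]
[ 0.5194 -0.2108  0.063 ] [ 0.5029 -0.2848  0.049 ]
```

Run:
```python
from h import *
go([.4265,-.2565,.035],45)
```

```text
offset [ 0.06 12.42  0.13] spin 0.1 dist 12.4
```

play_rows(
  jaw=[6.4,6.4,6.4,6.4,6.4,2.4,2.4,2.4,2.4,2.4,2.4,2.4],
  offset=[
    [0.1,4,0.1],
    [0.1,8,0.1],
    [0.1,11,0.1],
    [0.1,12.4,0.1],
    [0.1,12.4,0.1],
    [0.1,12.4,0.1],
    [0.1,12.4,0.1],
    [0.1,12.4,0.1],
    [0.1,12.4,0.1],
    [0.1,12.4,0.1],
    [0.1,12.4,0.1],
    [0.1,12.4,0.1],
  ],
  spin=[0,0,0,0,0,0,0,0,0,0,0,0],
)

```text
time_s: 11.0
ee_pos: [0.4267, -0.2571, 0.0354]
eef_rot: [-0.653, 0.654, -0.272, 0.269]
force: [-1.0, -0.0, 4.2]
width: 0.0256
```

play_rows(
  jaw=[2.4,2.4,2.4,2.4,2.4,2.4],
  offset=[
    [0,0,0],
    [0,-2,0],
    [0,-6,0],
    [0,-10,0],
    [0,-15,0],
    [0,-18,0],
  ],
  spin=[0,0,0,0,0,0],
)

```text
time_s: 11.6
ee_pos: [0.4281, -0.2573, 0.2186]
eef_rot: [-0.652, 0.654, -0.271, 0.27]
force: [-0.2, -0.4, -1.8]
width: 0.0255
```

Run:
```python
from h import *
st(); save("wrist","w5.png"); go(wash(10,50,.21),104)
```

```text
t 11.6 pos [ 0.4281 -0.2573  0.2186] w 0.0255 F [-0.2 -0.4 -1.8]
R x [ 0.708 -0.706 -0.001] y [-0.003 -0.002 -1.   ] z [ 0.706  0.708 -0.004]
j [-0.633  0.26   1.778 -0.004  1.105 -1.417]
offset [-39.62   0.92  45.26] spin -58.9 dist 60.2
```

View pics/w5.png

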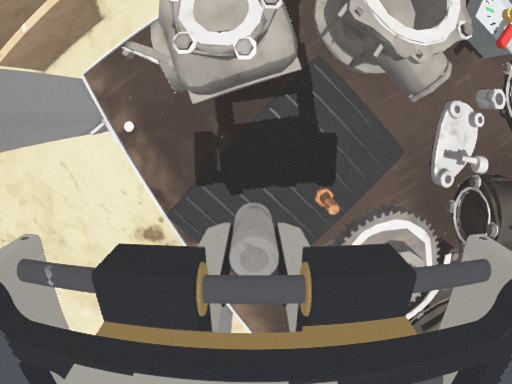

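play_rows(
  jaw=[2.4,2.4,2.4,2.4,2.4,2.4,2.4,2.4,2.4,2.4,2.4,2.4],
  offset=[
    [-2,0,2.3],
    [-5,0,5.7],
    [-8,0,9],
    [-11.5,0,13],
    [-15,0,17],
    [-18.5,0,21],
    [-22,0,25],
    [-25.5,0,29],
    [-29,0,33],
    [-32.5,0,37],
    [-36,0,41],
    [-39.6,0.5,45.3],
  ],
  spin=[0,-6,-12,-18,-24,-30,-36,-42,-48,-54,-59,-59],
)

```text
time_s: 12.85
ee_pos: [0.4661, 0.313, 0.216]
eef_rot: [-0.7, 0.704, 0.088, -0.088]
force: [0.8, -0.0, -0.9]
width: 0.0251
```

play_rows(
  jaw=[2.4,2.4],
  offset=[
    [0,0,0],
    [0,0,0],
  ],
  spin=[0,0],
)

```text
time_s: 13.05
ee_pos: [0.4654, 0.3136, 0.2149]
eef_rot: [-0.699, 0.704, 0.088, -0.089]
force: [0.2, -0.8, -1.3]
width: 0.0257
```

Run:
```python
from h import *
st(); go(wash(10,50,.053),104)
```

```text
t 13.05 pos [0.4654 0.3136 0.2149] w 0.0257 F [ 0.2 -0.8 -1.3]
R x [ 0.969  0.248 -0.002] y [-0.    -0.006 -1.   ] z [-0.248  0.969 -0.006]
j [ 0.513  0.377  1.624 -0.006  1.144 -1.307]
offset [ 1.04 16.17  2.77] spin 0.4 dist 16.4
```

play_rows(
  jaw=[2.4,2.4,2.4,2.4,2.4,2.4,2.4,2.4,3.5,3.5,3.5],
  offset=[
    [1,1,2.8],
    [1,5,2.8],
    [1,9,2.8],
    [1,12,2.8],
    [1,14,2.8],
    [1,15.5,2.8],
    [1,16.1,2.8],
    [1,16.1,2.8],
    [1,16.1,2.8],
    [1,16.1,2.8],
    [1,16.1,2.8],
  ],
  spin=[0,0,0,0,0,0,0,0,0,0,0],
)

```text
time_s: 14.15
ee_pos: [0.4685, 0.3424, 0.0545]
eef_rot: [-0.7, 0.704, 0.089, -0.088]
force: [-0.7, -1.1, -0.2]
width: 0.0351
```

play_rows(
  jaw=[3.5,3.5,3.5,3.5,3.5],
  offset=[
    [0,-4,0],
    [0,-8,0],
    [0,-12,0],
    [0,-15,0],
    [0,-15,0],
  ],
  spin=[0,0,0,0,0],
)

```text
time_s: 14.65
ee_pos: [0.47, 0.3443, 0.2095]
eef_rot: [-0.701, 0.702, 0.091, -0.086]
force: [1.4, 1.1, 0.4]
width: 0.0348
```

Run:
```python
from h import *
st(); save("wrist","w6.png"); go([.517,-.214,.2],45)
```

```text
t 14.65 pos [0.47   0.3443 0.2095] w 0.0348 F [1.4 1.1 0.4]
R x [0.969 0.248 0.007] y [ 0.008 -0.001 -1.   ] z [-0.248  0.969 -0.003]
j [ 0.555  0.416  1.579 -0.006  1.14  -1.265]
offset [ -9.22   0.88 -55.21] spin 59.4 dist 56.0
```

View pics/w6.png

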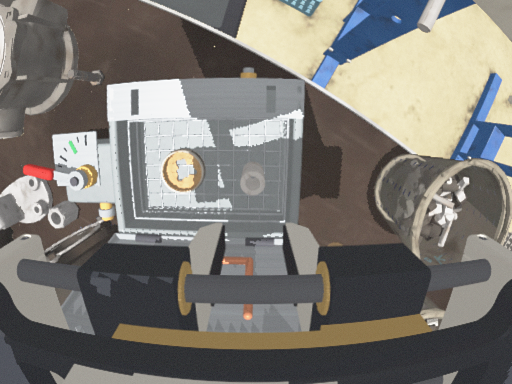

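play_rows(
  jaw=[4,4,4,4,4,4,4,4,4,4,4,4],
  offset=[
    [0,0,-3],
    [-1,0,-7],
    [-2,0,-12],
    [-2.8,0,-17],
    [-3.6,0,-22],
    [-4.5,0,-27],
    [-5.3,0,-32],
    [-6.2,0,-37],
    [-7,0,-42],
    [-7.9,0,-47],
    [-8.7,0,-52],
    [-9.2,0.5,-55.2],
  ],
  spin=[0,6,12,18,24,30,36,42,48,54,59.4,59.4],
)

```text
time_s: 15.9
ee_pos: [0.5167, -0.2165, 0.2031]
eef_rot: [-0.652, 0.653, -0.27, 0.274]
force: [1.1, 1.6, -0.2]
width: 0.0397
```

Run:
```python
from h import *
st(); save("wrist","w7.png")
for n in ["bolt_mid","spring_mid"]:
    print(n,[(np.round(r["xyz"],3).tolist(),round(r["p"],2)) for r in optics.spot_point("wrist",n)[:2]])
go([.516,-.214,.10],45)
```

```text
t 15.9 pos [ 0.5167 -0.2165  0.2031] w 0.0397 F [ 1.1  1.6 -0.2]
R x [ 0.704 -0.71   0.005] y [ 0.004 -0.003 -1.   ] z [0.71  0.704 0.001]
j [-4.790e-01  3.830e-01  1.646e+00 -1.000e-03  1.108e+00 -1.260e+00]
bolt_mid [([0.518, -0.214, 0.037], 0.56)]
spring_mid [([0.518, -0.303, 0.028], 0.67)]
offset [-0.14 10.21  0.07] spin -0.2 dist 10.2
```

View pics/w7.png

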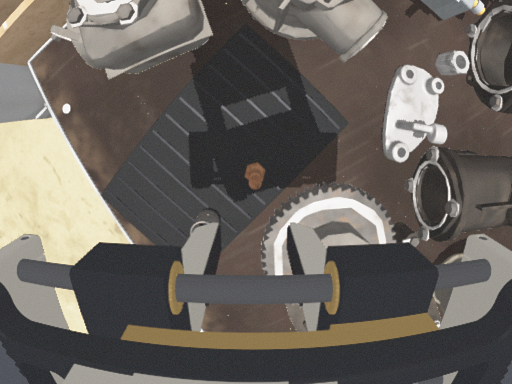

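play_rows(
  jaw=[4,4,4,4,4,4,4,1,1,1,1,1],
  offset=[
    [0,4,0.2],
    [0,8,0.2],
    [0,12,0.2],
    [0,15,0.2],
    [0,17,0.2],
    [0,17.1,0.2],
    [0,17.1,0.2],
    [0,17.1,0.2],
    [0,17.1,0.2],
    [0,17.1,0.2],
    [0,17.1,0.2],
    [0,17.1,0.2],
  ],
  spin=[0,0,0,0,0,0,0,0,0,0,0,0],
)

```text
time_s: 17.25
ee_pos: [0.5184, -0.2143, 0.0316]
eef_rot: [-0.653, 0.653, -0.27, 0.273]
force: [-0.7, 1.6, 4.9]
width: 0.013
```

play_rows(
  jaw=[1,1,1,1,1,1],
  offset=[
    [0,0,0],
    [0,-2,0],
    [0,-6,0],
    [0,-10,0],
    [0,-15,0],
    [0,-18,0],
  ],
  spin=[0,0,0,0,0,0],
)

```text
time_s: 17.85
ee_pos: [0.5183, -0.2142, 0.215]
eef_rot: [-0.652, 0.653, -0.269, 0.274]
force: [-0.2, 0.9, -0.9]
width: 0.0131
```

Run:
```python
from h import *
st(); save("wrist","w8.png"); go(wash(-36,-5,.21),104)
```

```text
t 17.85 pos [ 0.5183 -0.2142  0.215 ] w 0.0131 F [-0.2  0.9 -0.9]
R x [ 0.705 -0.709  0.007] y [ 0.006 -0.004 -1.   ] z [0.709 0.705 0.002]
j [-4.750e-01  3.710e-01  1.632e+00 -1.000e-03  1.131e+00 -1.256e+00]
offset [-40.75   0.49  28.85] spin -59.2 dist 49.9
```

View pics/w8.png

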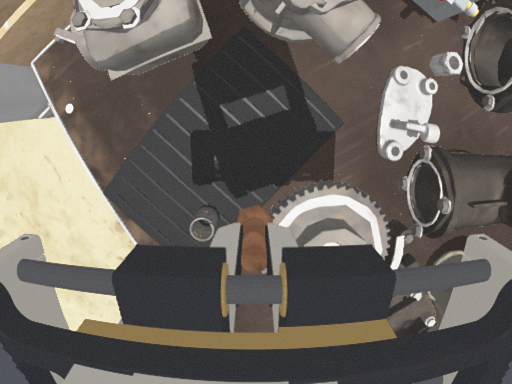

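play_rows(
  jaw=[1,1,1,1,1,1,1,1,1,1,1,1],
  offset=[
    [-3,0,2.1],
    [-7,0,5],
    [-11,0,7.8],
    [-15,0,10.6],
    [-19,0,13.4],
    [-23,0,16.3],
    [-27,0,19],
    [-31,0,22],
    [-35,0,24.8],
    [-39,0,27.6],
    [-40.7,0.5,28.8],
    [-40.7,0.5,28.8],
  ],
  spin=[0,-6,-12,-18,-24,-30,-36,-42,-48,-54,-59,-59],
)

```text
time_s: 19.1
ee_pos: [0.4361, 0.2787, 0.2088]
eef_rot: [-0.699, 0.705, 0.09, -0.084]
force: [0.8, -0.2, -0.9]
width: 0.0129
```

Run:
```python
from h import *
st(); go(wash(-36,-5,.05),104)
```

```text
t 19.1 pos [0.4361 0.2787 0.2088] w 0.0129 F [ 0.8 -0.2 -0.9]
R x [0.97  0.244 0.007] y [ 0.009 -0.007 -1.   ] z [-0.244  0.97  -0.009]
j [ 0.484  0.301  1.748 -0.012  1.087 -1.328]
offset [-4.000e-02  1.588e+01 -1.000e-02] spin 0.1 dist 15.9
```

play_rows(
  jaw=[1,1,1,1,1,1,1,2.4,2.4,2.4],
  offset=[
    [0,4,0],
    [0,8,0],
    [0,12,0],
    [0,14,0],
    [0,15.5,0],
    [0,15.9,0],
    [0,15.9,0],
    [0,15.9,0],
    [0,15.9,0],
    [0,15.9,0],
  ],
  spin=[0,0,0,0,0,0,0,0,0,0],
)

```text
time_s: 20.1
ee_pos: [0.438, 0.2778, 0.0505]
eef_rot: [-0.699, 0.704, 0.09, -0.083]
force: [-0.0, 0.1, -0.5]
width: 0.0236
```

play_rows(
  jaw=[2.4,2.4,2.4,2.4,2.4],
  offset=[
    [0,-4,0],
    [0,-8,0],
    [0,-12,0],
    [0,-15.5,0],
    [0,-15.5,0],
  ],
  spin=[0,0,0,0,0],
)

```text
time_s: 20.6
ee_pos: [0.4381, 0.2798, 0.2104]
eef_rot: [-0.7, 0.703, 0.093, -0.081]
force: [-0.8, -1.1, -1.1]
width: 0.0242
```

Run:
```python
from h import *
st(); save("wrist","w9.png"); go([.517,-.304,.2],45)
```

```text
t 20.6 pos [0.4381 0.2798 0.2104] w 0.0242 F [-0.8 -1.1 -1.1]
R x [0.97  0.244 0.017] y [ 0.018 -0.002 -1.   ] z [-0.244  0.97  -0.007]
j [ 0.484  0.298  1.748 -0.012  1.081 -1.327]
offset [ -6.49   1.13 -58.5 ] spin 59.1 dist 58.9
```

View pics/w9.png

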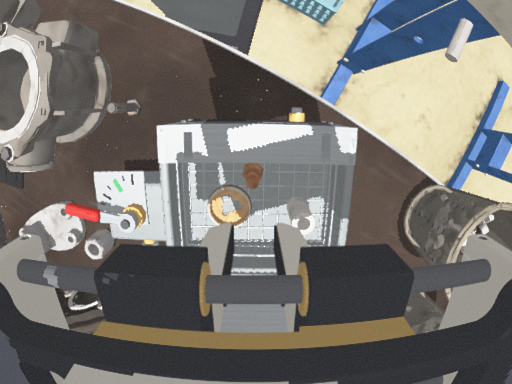

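play_rows(
  jaw=[6,6,6,6,6,6,6,6,6,6,6,6],
  offset=[
    [0,0,-3],
    [-1,0,-8],
    [-1.5,0,-13],
    [-2,0,-18],
    [-2.5,0,-23],
    [-3,0,-28],
    [-3.6,0,-33],
    [-4.2,0,-38],
    [-4.8,0,-43],
    [-5.3,0,-48],
    [-5.9,0,-53],
    [-6.5,0.5,-58.5],
  ],
  spin=[0,6,12,18,24,30,36,42,48,54,59.4,59.4],
)

```text
time_s: 21.85
ee_pos: [0.5151, -0.2969, 0.2059]
eef_rot: [0.653, -0.651, 0.268, -0.278]
force: [0.1, 1.1, 0.4]
width: 0.06
```

play_rows(
  jaw=[6],
  offset=[
    [0,0,-2.5],
  ],
  spin=[0],
)

```text
time_s: 21.95
ee_pos: [0.4975, -0.3178, 0.2034]
eef_rot: [0.653, -0.651, 0.269, -0.279]
force: [-0.3, -0.2, -1.0]
width: 0.0601
```

Run:
```python
from h import *
st(); save("wrist","w10.png")
for n in ["spring_mid"]:
    print(n,[(np.round(r["xyz"],3).tolist(),round(r["p"],2)) for r in optics.spot_point("wrist",n)[:2]])
go([.517,-.304,.02],45)
```

```text
t 21.95 pos [ 0.4975 -0.3178  0.2034] w 0.0601 F [-0.3 -0.2 -1. ]
R x [ 0.7   -0.714  0.011] y [ 0.013 -0.003 -1.   ] z [0.714 0.7   0.007]
j [-0.65   0.433  1.569  0.006  1.127 -1.427]
spring_mid []
offset [ 0.47 18.37  2.3 ] spin -0.7 dist 18.5
```

View pics/w10.png

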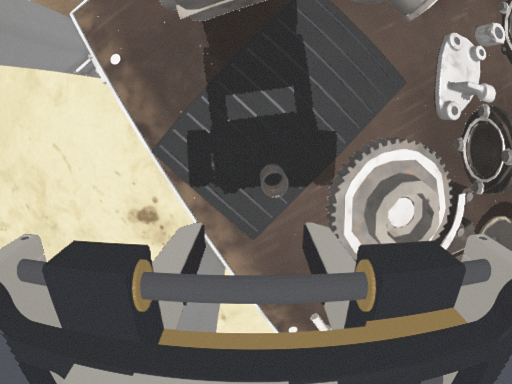

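Run:
```python
from h import *
print(fish(274,179,.049)); go([.517,-.304,.02],45)
```

```text
[ 0.5136 -0.301   0.049 ]
offset [ 0.47 18.37  2.3 ] spin -0.7 dist 18.5
```

play_rows(
  jaw=[6,6,6,6,6,6,6,2.7,2.7,2.7,2.7,2.7],
  offset=[
    [0.4,1,2.2],
    [0.4,5,2.2],
    [0.4,10,2.2],
    [0.4,14,2.2],
    [0.4,17,2.2],
    [0.4,18.4,2.2],
    [0.4,18.4,2.2],
    [0.4,18.4,2.2],
    [0.4,18.4,2.2],
    [0.4,18.4,2.2],
    [0.4,18.4,2.2],
    [0.4,18.4,2.2],
  ],
  spin=[0,0,0,0,0,0,0,0,0,0,0,0],
)

```text
time_s: 23.25
ee_pos: [0.5163, -0.3045, 0.0206]
eef_rot: [0.652, -0.651, 0.27, -0.279]
force: [-0.8, 1.0, 5.6]
width: 0.03
```

play_rows(
  jaw=[2.7,2.7,2.7,2.7,2.7,2.7],
  offset=[
    [0,0,0],
    [0,-2,0],
    [0,-6,0],
    [0,-10,0],
    [0,-15,0],
    [0,-19,0],
  ],
  spin=[0,0,0,0,0,0],
)

```text
time_s: 23.85
ee_pos: [0.5139, -0.3041, 0.2132]
eef_rot: [0.652, -0.651, 0.27, -0.279]
force: [0.2, -1.6, -0.7]
width: 0.03
```

Run:
```python
from h import *
st(); save("wrist","w11.png"); go(wash(-32,52,.21),104)
```

```text
t 23.85 pos [ 0.5139 -0.3041  0.2132] w 0.03 F [ 0.2 -1.6 -0.7]
R x [ 0.698 -0.716  0.011] y [ 0.013 -0.003 -1.   ] z [0.716 0.698 0.007]
j [-0.615  0.435  1.541  0.005  1.153 -1.39 ]
offset [-51.93   0.26  38.31] spin -59.7 dist 64.5
```

View pics/w11.png

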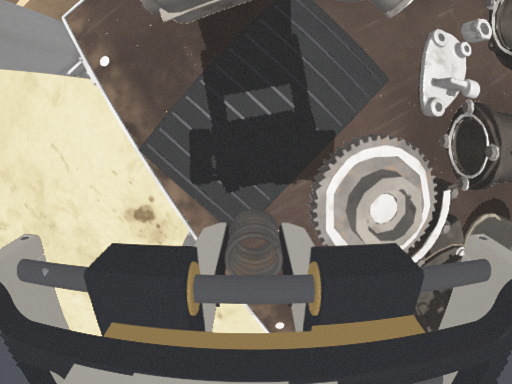

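play_rows(
  jaw=[2.7,2.7,2.7,2.7,2.7,2.7,2.7,2.7,2.7,2.7,2.7,2.7],
  offset=[
    [-3,-0.5,2.2],
    [-7,-0.5,5.2],
    [-11,-0.5,8.1],
    [-15,-0.5,11],
    [-19,-0.5,14],
    [-23,-0.5,17],
    [-27,-0.5,20],
    [-31,-0.5,22.8],
    [-35,-0.5,25.8],
    [-39,-0.5,28.8],
    [-43,-0.5,31.7],
    [-47,-0.5,34.7],
  ],
  spin=[0,-6,-12,-18,-24,-30,-36,-42,-48,-54,-59,-59],
)

```text
time_s: 25.1
ee_pos: [0.435, 0.2752, 0.2181]
eef_rot: [-0.698, 0.706, 0.09, -0.076]
force: [1.4, 0.4, -0.1]
width: 0.03
```

Run:
```python
from h import *
st(); go(wash(-32,52,.04),104)
```

```text
t 25.1 pos [0.435  0.2752 0.2181] w 0.03 F [ 1.4  0.4 -0.1]
R x [0.972 0.233 0.018] y [ 0.02  -0.008 -1.   ] z [-0.233  0.972 -0.013]
j [ 0.483  0.281  1.751 -0.019  1.095 -1.315]
offset [ 0.3  17.74  6.09] spin -0.5 dist 18.8
```

play_rows(
  jaw=[2.7,2.7,2.7,2.7,2.7,2.7,2.7,2.7,2.7,4,4,4],
  offset=[
    [0.3,0,4],
    [0.3,1,6.1],
    [0.3,5,6.1],
    [0.3,9,6.1],
    [0.3,13,6.1],
    [0.3,15.5,6.1],
    [0.3,17,6.1],
    [0.3,17.7,6.1],
    [0.3,17.7,6.1],
    [0.3,17.7,6.1],
    [0.3,17.7,6.1],
    [0.3,17.7,6.1],
  ],
  spin=[0,0,0,0,0,0,0,0,0,0,0,0],
)

```text
time_s: 26.3
ee_pos: [0.4279, 0.3337, 0.0413]
eef_rot: [-0.698, 0.706, 0.09, -0.076]
force: [1.5, -4.2, 3.9]
width: 0.0396
```

play_rows(
  jaw=[4,4,4,4,4,4],
  offset=[
    [0,-4,0],
    [0,-8,0],
    [0,-12,0],
    [0,-17,0],
    [0,-21,0],
    [0,-21,0],
  ],
  spin=[0,0,0,0,0,0],
)

```text
time_s: 26.9
ee_pos: [0.425, 0.3367, 0.2573]
eef_rot: [-0.7, 0.704, 0.093, -0.073]
force: [-0.7, 0.7, -1.4]
width: 0.0398
```

Run:
```python
from h import *
st(); save("wrist","w12.png"); save("side","s12.png",(130,130,300,350),3)
for c in ["wrist","side"]:
  for n in ["lid_handle","left_wing","right_wing","lid_hinge"]:
    print(c,n,[(np.round(r["xyz"],3).tolist(),round(r["p"],2)) for r in optics.spot_point(c,n)[:2]])
```

```text
t 26.9 pos [0.425  0.3367 0.2573] w 0.0398 F [-0.7  0.7 -1.4]
R x [0.972 0.233 0.029] y [ 0.03  -0.002 -1.   ] z [-0.233  0.972 -0.009]
j [ 0.594  0.288  1.641 -0.02   1.19  -1.205]
wrist lid_handle []
wrist left_wing []
wrist right_wing [([0.466, 0.342, 0.047], 0.22)]
wrist lid_hinge [([0.54, 0.308, 0.092], 0.66)]
side lid_handle [([0.597, 0.318, 0.235], 0.7)]
side left_wing [([0.569, 0.383, 0.231], 0.85)]
side right_wing [([0.608, 0.251, 0.231], 0.62), ([0.599, 0.319, 0.234], 0.52)]
side lid_hinge [([0.538, 0.305, 0.092], 0.56)]
```

View pics/w12.png

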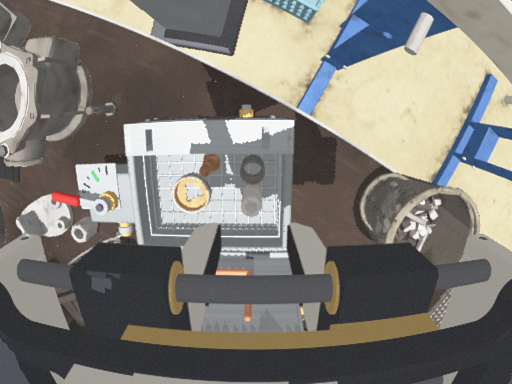

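View pics/s12.png

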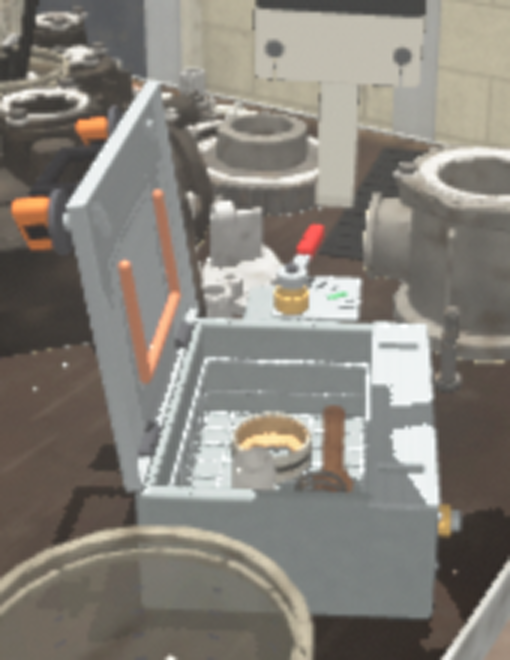

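Run:
```python
from h import *
go([.40,.12,.33],14)
```

```text
offset [ -7.14  -7.8  -20.5 ] spin 89.5 dist 23.1
```

play_rows(
  jaw=[3,3,3,3,3,3,3,3,3,3,3,3],
  offset=[
    [-2,-3,-4],
    [-3,-5,-8],
    [-4,-7,-12],
    [-6,-8,-16],
    [-7,-8,-20],
    [-7,-8,-20],
    [-7,-8,-20],
    [-7,-8,-20],
    [-7,-8,-20],
    [-7,-8,-20],
    [-7,-8,-20],
    [-7,-8,-20],
  ],
  spin=[8,16,24,32,40,48,56,64,72,80,88,89.5],
)

```text
time_s: 28.6
ee_pos: [0.4001, 0.1251, 0.3318]
eef_rot: [0.559, -0.554, 0.429, -0.444]
force: [-0.6, -0.4, 0.0]
width: 0.03
```

Run:
```python
from h import *
st(); p,d=save("top","top4.png",(70,130,240,270),4)
for n in ["lid_handle","left_wing","right_wing","lid_hinge"]:
    print(n,[(np.round(r["xyz"],3).tolist(),round(r["p"],2)) for r in optics.spot_point("top",n)[:2]])
W=hmap("top",d,0,0,0,0)
c,s=np.cos(WY),np.sin(WY)
D=W[...,:2]-B; X=(c*D[...,0]+s*D[...,1])*1000; Y=(-s*D[...,0]+c*D[...,1])*1000; Z=W[...,2]*1000
m=(abs(Y)<38)&(Z>190)&(Z<275)&(X>60)&(X<160)
for v,u in np.argwhere(m):
    if X[v,u]>105: print(u,v,np.round([X[v,u],Y[v,u],Z[v,u]],0),p[v,u])
# lid plane points
m=(abs(Y)<90)&(Z>110)&(Z<265)&(X>55)&(X<105)
A=np.stack([X[m],Z[m]],1); print(len(A)); 
for z in range(110,265,15):
    k=(A[:,1]>=z)&(A[:,1]<z+15)
    if k.sum(): print(z,k.sum(),np.round(np.median(A[k,0]),1), np.round(np.median(A[k,1]),1))
```

```text
t 28.6 pos [0.4001 0.1251 0.3318] w 0.03 F [-0.6 -0.4  0. ]
R x [ 0.239 -0.971  0.013] y [ 0.02  -0.009 -1.   ] z [0.971 0.239 0.018]
j [ 0.2   -0.012  1.807 -0.013  1.329 -0.038]
lid_handle [([0.601, 0.32, 0.23], 0.74)]
left_wing [([0.569, 0.381, 0.232], 0.76)]
right_wing [([0.599, 0.256, 0.23], 0.68)]
lid_hinge []
129 142 [132. -29. 235.] [70 67 66]
130 142 [132. -30. 233.] [61 59 65]
131 142 [129. -34. 237.] [58 57 63]
132 142 [130. -35. 234.] [57 55 57]
125 143 [132. -19. 235.] [68 65 65]
126 143 [131. -21. 235.] [62 62 68]
127 143 [129. -25. 238.] [76 76 79]
128 143 [129. -26. 236.] [75 75 81]
129 143 [128. -29. 237.] [69 69 74]
130 143 [127. -32. 239.] [64 64 68]
131 143 [126. -34. 239.] [65 64 68]
132 143 [128. -34. 233.] [57 55 60]
133 143 [127. -37. 233.] [62 55 55]
121 144 [132. -10. 234.] [69 63 65]
122 144 [129. -13. 239.] [63 63 67]
123 144 [130. -14. 235.] [74 74 80]
124 144 [129. -17. 236.] [77 78 83]
125 144 [128. -19. 237.] [78 77 84]
126 144 [127. -22. 237.] [69 71 75]
127 144 [127. -24. 237.] [82 81 86]
128 144 [125. -27. 240.] [82 82 88]
129 144 [127. -28. 234.] [
[... 5522 characters left out ...]
 59 64]
106 155 [113.  27. 240.] [61 62 67]
107 155 [113.  25. 239.] [59 57 61]
108 155 [113.  24. 237.] [46 48 53]
105 156 [112.  30. 238.] [61 61 65]
106 156 [110.  27. 240.] [62 63 67]
107 156 [110.  25. 240.] [57 57 63]
108 156 [111.  25. 236.] [48 48 54]
105 157 [108.  30. 241.] [58 58 64]
106 157 [108.  28. 240.] [60 61 67]
107 157 [107.  25. 241.] [58 57 63]
108 157 [108.  25. 236.] [49 50 53]
105 158 [108.  33. 235.] [54 54 60]
106 158 [105.  28. 241.] [60 60 65]
107 158 [106.  27. 239.] [56 55 61]
108 158 [105.  25. 238.] [48 47 52]
109 158 [106.  24. 234.] [59 52 50]
1202
185 89 81.6 195.8
200 192 83.1 207.1
215 224 85.1 222.6
230 345 87.5 237.7
245 335 87.3 257.8
260 17 84.8 260.4
```

View pics/top4.png

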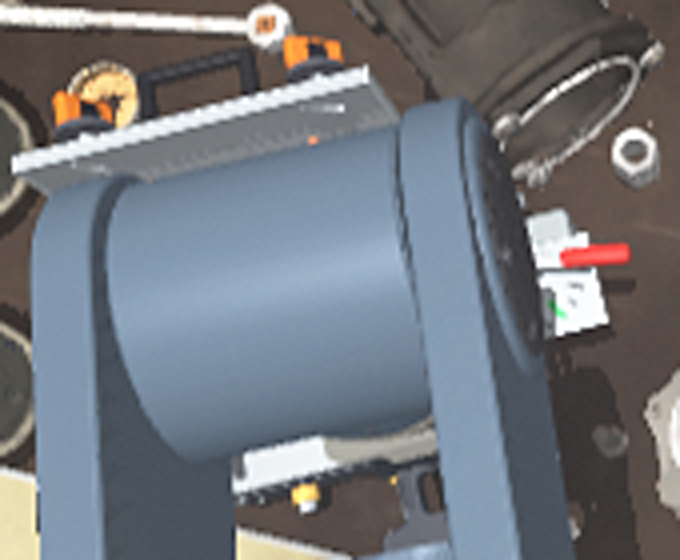

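Run:
```python
from h import *
print(wash(127,-2,.31)); go(wash(127,-2,.31),14)
```

```text
[np.float64(0.5947114010282508), np.float64(0.3197834892886058), 0.31]
offset [-14.15   2.43  23.58] spin 0.1 dist 27.6
```

play_rows(
  jaw=[2.4,2.4,2.4,2.4,2.4,2.4,2.4,2.4,2.4],
  offset=[
    [-2,0,3.5],
    [-4.5,0,7.5],
    [-7,0,11.5],
    [-9.5,0,15.5],
    [-12,1,19.5],
    [-14.2,2,23.6],
    [-14.2,2.4,23.6],
    [-14.2,2.4,23.6],
    [-14.2,2.4,23.6],
  ],
  spin=[0,0,0,0,0,0,0,0,0],
)

```text
time_s: 29.75
ee_pos: [0.5944, 0.3198, 0.3109]
eef_rot: [0.56, -0.556, 0.427, -0.442]
force: [0.3, 0.3, 0.2]
width: 0.0241
```

Run:
```python
from h import *
st(); save("wrist","w13.png")
save("side","s13.png",(100,50,300,300),3)
go(wash(127,-2,.217),14)
```

```text
t 29.75 pos [0.5944 0.3198 0.3109] w 0.0241 F [0.3 0.3 0.2]
R x [ 0.245 -0.97   0.013] y [ 0.021 -0.008 -1.   ] z [0.969 0.245 0.018]
j [ 0.431  0.515  1.18  -0.017  1.431  0.186]
offset [-0.13  9.48 -0.16] spin 0.1 dist 9.5
```

View pics/w13.png

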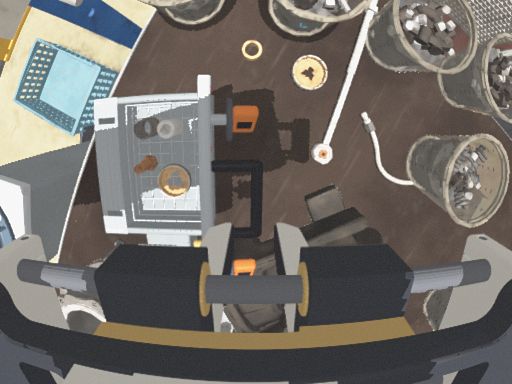

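View pics/s13.png

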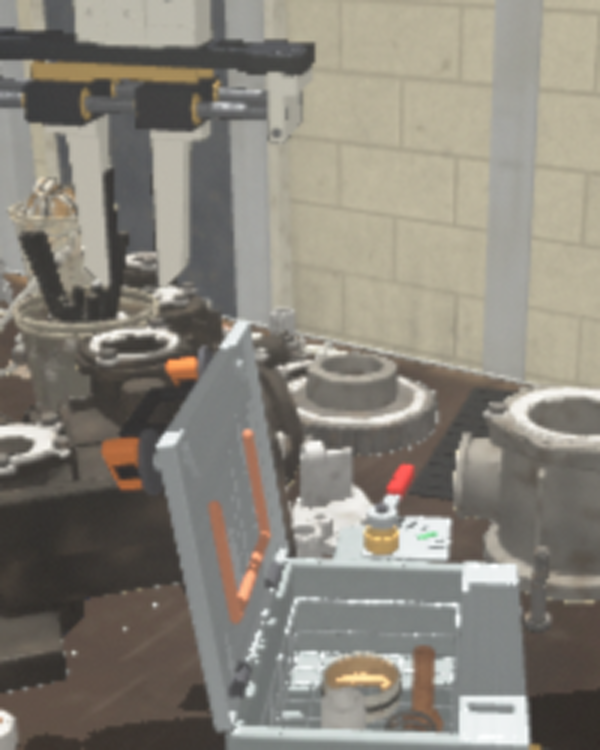

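Run:
```python
from h import *
def tw(P):
    D=np.array(P[:2])-B; c,s=np.cos(WY),np.sin(WY); return np.round([(c*D[0]+s*D[1])*1000,(-s*D[0]+c*D[1])*1000],1)
for uv in [(258,167),(257,232),(257,200),(210,170),(212,235)]: print(uv,tw(fish(*uv,.235)))
print(tw(fish(205,80,.255)))
s=sense();print(tw(s["ee_pos"]))
```

```text
(258, 167) [132.9  24.6]
(257, 232) [132.4 -33.7]
(257, 200) [132.2  -4. ]
(210, 170) [92.9 22.3]
(212, 235) [ 92.2 -36.6]
[92.9 94.6]
[126.7  -2. ]
```

play_rows(
  jaw=[2.6,2.6,2.6,2.6,2.6],
  offset=[
    [-0.1,2,0.15],
    [-0.1,4,0.15],
    [-0.1,5,0.15],
    [-0.1,5,0.15],
    [-0.1,5,0.15],
  ],
  spin=[0,0,0,0,0],
)

```text
time_s: 30.35
ee_pos: [0.5969, 0.3206, 0.2631]
eef_rot: [0.561, -0.555, 0.426, -0.443]
force: [0.1, 0.2, -0.0]
width: 0.026
```

Run:
```python
from h import *
st(); save("wrist","w14.png",(130,100,380,340),3)
save("side","s14.png",(100,50,300,300),3)
go(wash(129.5,-2,.217),14)
```

```text
t 30.35 pos [0.5969 0.3206 0.2631] w 0.026 F [ 0.1  0.2 -0. ]
R x [ 0.244 -0.97   0.013] y [ 0.024 -0.007 -1.   ] z [0.969 0.244 0.021]
j [ 0.431  0.545  1.245 -0.017  1.334  0.188]
offset [-0.02  4.63 -0.11] spin 0.1 dist 4.6
```

View pics/w14.png

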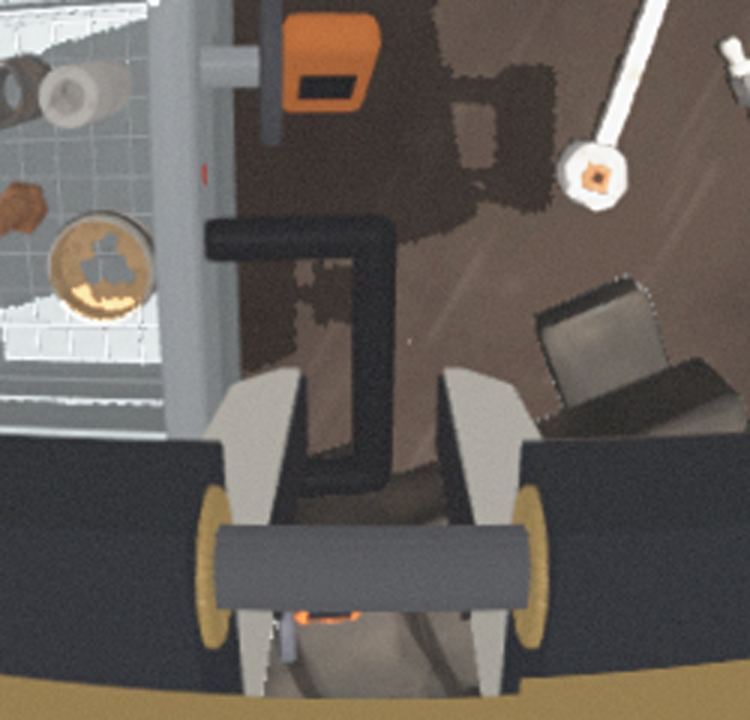

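View pics/s14.png

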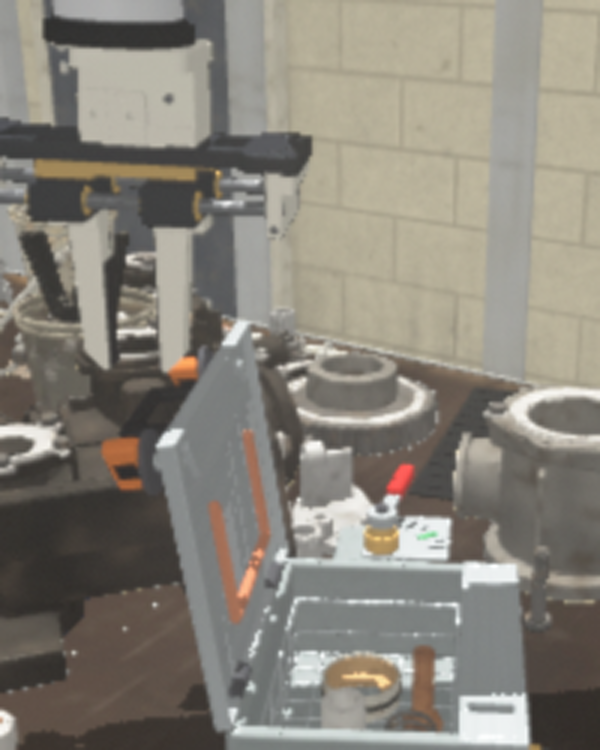

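play_rows(
  jaw=[2.3,2.3,2.3,2.3,2.3,2.3],
  offset=[
    [0,0,0.15],
    [0,0,0.15],
    [0,1,0.15],
    [0,1.8,0.15],
    [0,2.5,0.15],
    [0,2.5,0.15],
  ],
  spin=[0,0,0,0,0,0],
)

```text
time_s: 31.05
ee_pos: [0.5986, 0.3207, 0.2366]
eef_rot: [0.56, -0.555, 0.427, -0.443]
force: [-0.6, 0.3, 0.4]
width: 0.0229
```

Run:
```python
from h import *
st(); save("wrist","w15.png",(130,100,380,340),3)
go(wash(131,-2,.217),14)
```

```text
t 31.05 pos [0.5986 0.3207 0.2366] w 0.0229 F [-0.6  0.3  0.4]
R x [ 0.244 -0.97   0.013] y [ 0.022 -0.008 -1.   ] z [0.97  0.244 0.019]
j [ 0.43   0.568  1.272 -0.017  1.285  0.188]
offset [-0.03  2.04 -0.07] spin 0.1 dist 2.0
```

View pics/w15.png

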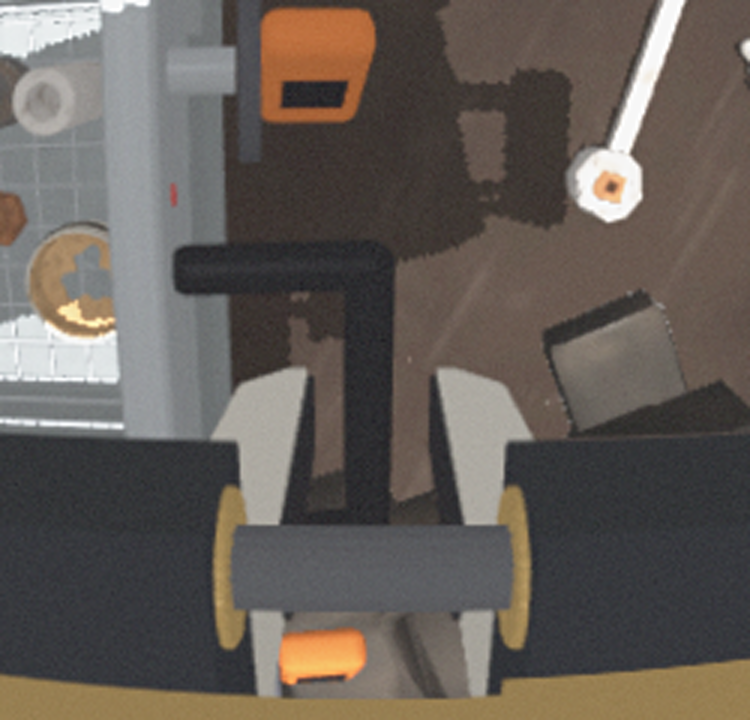

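play_rows(
  jaw=[2.3,2.3,2.3,0.5,0.5,0.5,0.5],
  offset=[
    [0,1,0],
    [0,1.9,0],
    [0,1.9,0],
    [0,1.9,0],
    [0,1.9,0],
    [0,1.9,0],
    [0,1.9,0],
  ],
  spin=[0,0,0,0,0,0,0],
  grip_force=25,
)

```text
time_s: 31.8
ee_pos: [0.5992, 0.3207, 0.2186]
eef_rot: [0.56, -0.555, 0.427, -0.443]
force: [-2.3, -0.8, -0.5]
width: 0.009
```

```bash
cat >> h.py <<'E'
def tw(P):
    D=np.array(P[:2])-B; c,s=np.cos(WY),np.sin(WY); return np.round([(c*D[0]+s*D[1])*1000,(-s*D[0]+c*D[1])*1000],1)
E
python3 - <<'E'
from h import *
st(); s=sense(); print(tw(s["ee_pos"]))
p0=np.array(s["ee_pos"])
X0=tw(p0)[0]
# arc offsets: assume bar radius 152.7, phi from X and z; bar z = ?
hx=68+ (X0-127.0)  # keep relative arc: anchored at current bar
r=152.7
for th0 in [1.682]:
    ph0=th0+.2855
    c,s_=np.cos(WY),np.sin(WY)
    for th in np.arange(th0,-0.01,-th0/24):
        ph=th+.2855
        dX=-r*(np.cos(ph)-np.cos(ph0)); dz=r*(np.sin(ph)-np.sin(ph0))
        o=rot().T@np.array([c*dX,s_*dX,dz])/10
        print(round(th,2),np.round(o,2))
E
```

```text
t 31.8 pos [0.5992 0.3207 0.2186] w 0.009 F [-2.3 -0.8 -0.5]
R x [ 0.244 -0.97   0.013] y [ 0.023 -0.008 -1.   ] z [0.969 0.244 0.02 ]
j [ 0.43   0.582  1.292 -0.017  1.25   0.188]
[131.5  -2.2]
1.68 [0. 0. 0.]
1.61 [ 0.   -0.4  -0.99]
1.54 [ 0.   -0.73 -2.01]
1.47 [ 0.01 -0.98 -3.05]
1.4 [ 0.   -1.16 -4.1 ]
1.33 [ 0.   -1.27 -5.17]
1.26 [ 0.   -1.31 -6.24]
1.19 [-0.   -1.27 -7.31]
1.12 [-0.01 -1.15 -8.37]
1.05 [-0.01 -0.96 -9.42]
0.98 [ -0.02  -0.69 -10.46]
0.91 [ -0.02  -0.36 -11.48]
0.84 [ -0.03   0.05 -12.47]
0.77 [ -0.04   0.52 -13.43]
0.7 [ -0.05   1.06 -14.35]
0.63 [ -0.06   1.67 -15.23]
0.56 [ -0.07   2.33 -16.07]
0.49 [ -0.08   3.05 -16.86]
0.42 [ -0.09   3.83 -17.6 ]
0.35 [ -0.11   4.65 -18.28]
0.28 [ -0.12   5.52 -18.9 ]
0.21 [ -0.13   6.43 -19.46]
0.14 [ -0.14   7.38 -19.96]
0.07 [ -0.16   8.36 -20.39]
0.0 [ -0.17   9.37 -20.74]
```

play_rows(
  jaw=[0.5,0.5,0.5,0.5,0.5,0.5,0.5,0.5,0.5,0.5],
  offset=[
    [0,-0.4,-1],
    [0,-0.7,-2],
    [0,-1,-3],
    [0,-1.2,-4.1],
    [0,-1.3,-5.2],
    [0,-1.3,-6.2],
    [0,-1.3,-7.3],
    [0,-1.2,-8.4],
    [0,-1.0,-9.4],
    [0,-1.0,-9.4],
  ],
  spin=[0,0,0,0,0,0,0,0,0,0],
)

```text
time_s: 32.8
ee_pos: [0.5071, 0.2985, 0.2282]
eef_rot: [0.561, -0.554, 0.427, -0.443]
force: [-6.7, 2.4, 8.3]
width: 0.0094
```

Run:
```python
from h import *
st(); s=sense(); print(tw(s["ee_pos"]))
save("wrist","w16.png",(130,100,380,340),3)
save("side","s16.png",(100,50,300,300),3)
```

```text
t 32.8 pos [0.5071 0.2985 0.2282] w 0.0094 F [-6.7  2.4  8.3]
R x [ 0.244 -0.97   0.011] y [ 0.024 -0.005 -1.   ] z [0.969 0.244 0.022]
j [ 0.46   0.402  1.552 -0.017  1.168  0.22 ]
[36.9 -1.5]
```

View pics/w16.png

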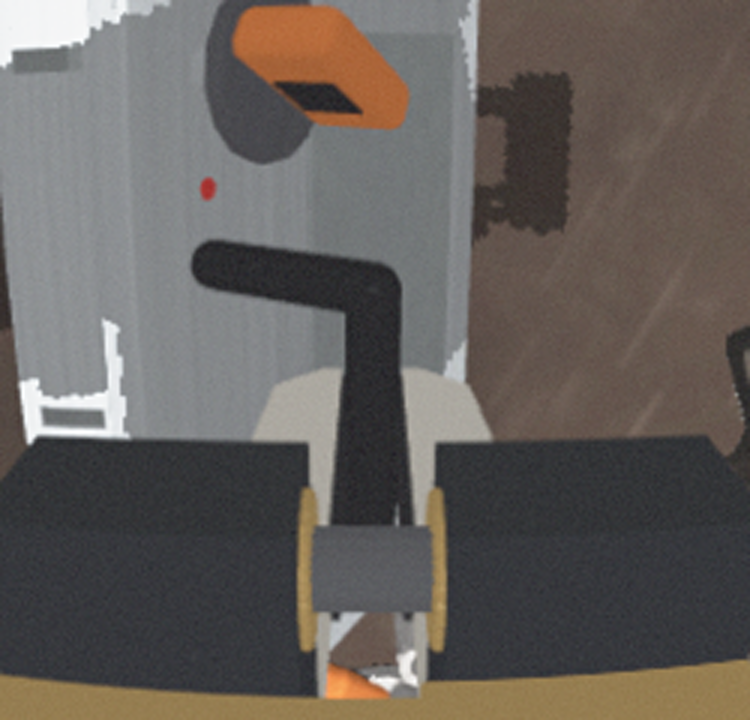

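View pics/s16.png

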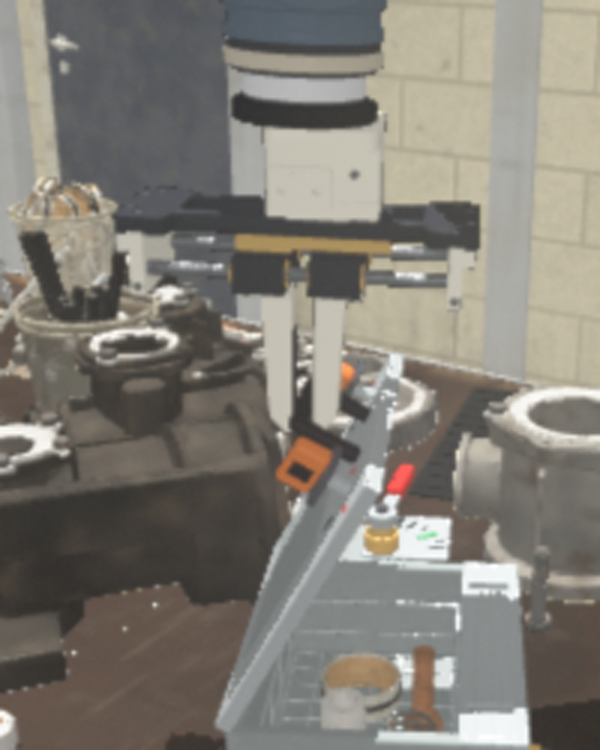

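play_rows(
  jaw=[0.5,0.5,0.5,0.5,0.5,0.5,0.5,0.5,0.5,0.5],
  offset=[
    [0,0.3,-1],
    [0,0.6,-2.1],
    [0,1,-3.1],
    [0,1.5,-4],
    [0,2,-4.9],
    [-0.1,2.6,-5.8],
    [-0.1,3.3,-6.6],
    [-0.1,4,-7.4],
    [-0.1,4.8,-8.2],
    [-0.1,4.8,-8.2],
  ],
  spin=[0,0,0,0,0,0,0,0,0,0],
)

```text
time_s: 33.9
ee_pos: [0.4262, 0.2789, 0.177]
eef_rot: [0.56, -0.555, 0.428, -0.441]
force: [-4.5, 5.3, -5.1]
width: 0.0089
```

Run:
```python
from h import *
st(); s=sense(); print(tw(s["ee_pos"]))
save("wrist","w17.png",(130,100,380,340),3)
save("side","s17.png",(100,50,300,300),3)
```

```text
t 33.9 pos [0.4262 0.2789 0.177 ] w 0.0089 F [-4.5  5.3 -5.1]
R x [ 0.244 -0.97   0.011] y [ 0.02  -0.006 -1.   ] z [0.969 0.245 0.018]
j [ 0.496  0.321  1.808 -0.018  0.998  0.259]
[-46.4  -1. ]
```

View pics/s17.png

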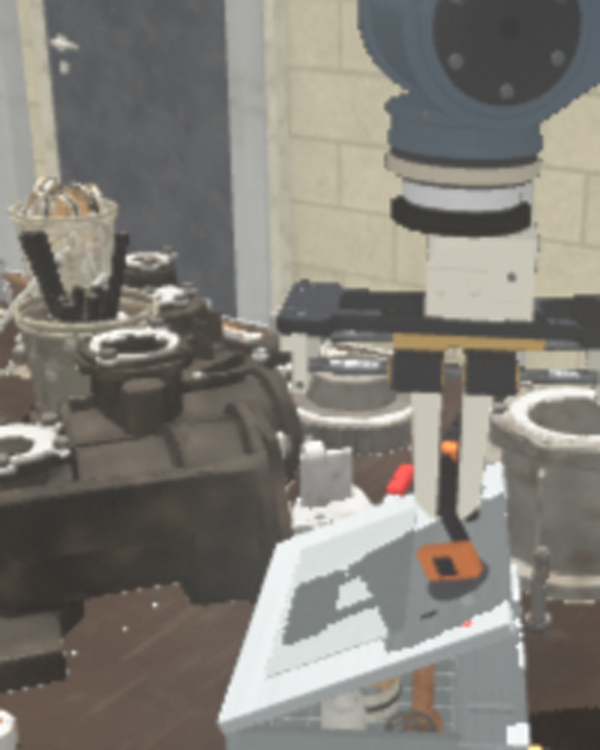

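play_rows(
  jaw=[0.5,0.5,0.5,0.5,0.5,0.5,0.5,0.5],
  offset=[
    [0,0.4,-0.3],
    [0,0.8,-0.7],
    [0,1.7,-1.3],
    [0,2.6,-1.9],
    [0,3.5,-2.4],
    [0,4.5,-2.8],
    [0,5.4,-3.1],
    [0,5.6,-3.1],
  ],
  spin=[0,0,0,0,0,0,0,0],
)

```text
time_s: 34.8
ee_pos: [0.3968, 0.2709, 0.1204]
eef_rot: [0.56, -0.555, 0.428, -0.441]
force: [-8.1, -1.0, 28.0]
width: 0.0095
```

Run:
```python
from h import *
st(); s=sense(); print(tw(s["ee_pos"]))
save("wrist","w18.png")
save("side","s18.png",(130,150,330,350),3)
```

```text
t 34.8 pos [0.3968 0.2709 0.1204] w 0.0095 F [-8.1 -1.  28. ]
R x [ 0.245 -0.97   0.011] y [ 0.019 -0.007 -1.   ] z [0.969 0.245 0.017]
j [ 0.511  0.357  1.927 -0.02   0.844  0.277]
[-76.9  -1.6]
```

View pics/s18.png

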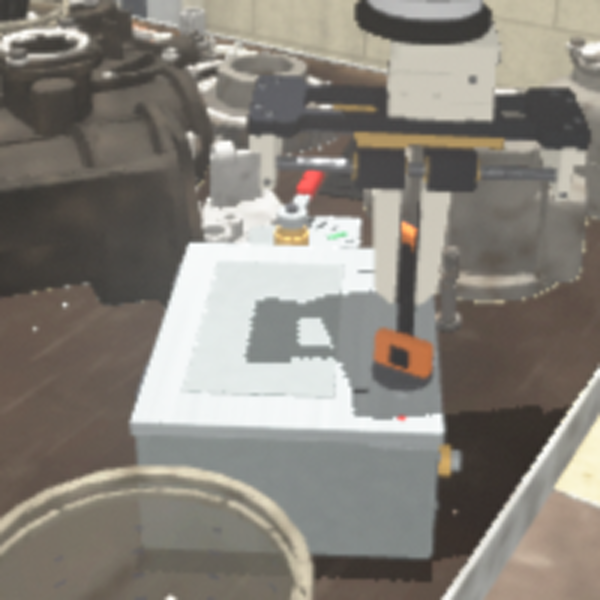

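View pics/w18.png

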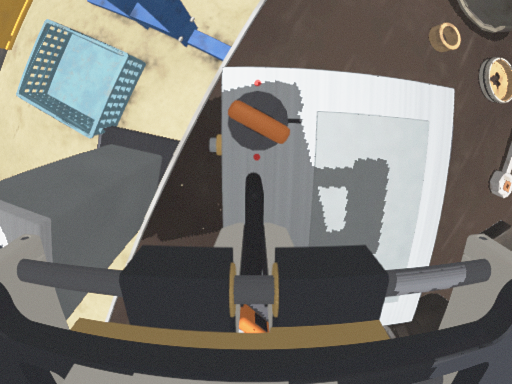

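play_rows(
  jaw=[2.6,2.6,2.6,2.6,2.6,2.6,2.6,2.6],
  offset=[
    [0,-0.2,0],
    [0,-0.2,0],
    [0,-0.2,0],
    [0,-2,0],
    [0,-5,0],
    [0,-8,0],
    [0,-8,0],
    [0,-8,0],
  ],
  spin=[0,0,0,0,0,0,0,0],
)

```text
time_s: 35.7
ee_pos: [0.3951, 0.2712, 0.2004]
eef_rot: [0.56, -0.555, 0.428, -0.441]
force: [-0.0, 0.5, 0.1]
width: 0.0261
```

Run:
```python
from h import *
st(); save("wrist","w19.png",(150,30,470,270),2.5)
for c in ["wrist","side"]:
  if c=="side": optics.grab_frame("side")
  for n in ["left_wing","right_wing","lid_handle"]:
    r=optics.spot_point(c,n); print(c,n,[(np.round(q["xyz"],3).tolist(),tw(q["xyz"]),round(q["p"],2)) for q in r[:2]])
go(wash(-76,66.5,.20),78)
```

```text
t 35.7 pos [0.3951 0.2712 0.2004] w 0.0261 F [-0.   0.5  0.1]
R x [ 0.244 -0.97   0.011] y [ 0.019 -0.007 -1.   ] z [0.969 0.245 0.017]
j [ 0.513  0.238  1.857 -0.018  1.033  0.275]
wrist left_wing [([0.382, 0.34, 0.124], array([-74.3,  68.7]), 0.57)]
wrist right_wing [([0.416, 0.21, 0.125], array([-73.2, -65.7]), 0.62)]
wrist lid_handle [([0.399, 0.271, 0.138], array([-74.9,  -1.7]), 0.88)]
side left_wing [([0.383, 0.339, 0.125], array([-73.6,  67.7]), 0.8)]
side right_wing [([0.414, 0.208, 0.122], array([-75.1, -67.1]), 0.45)]
side lid_handle [([0.396, 0.272, 0.137], array([-77.4,  -0.6]), 0.87)]
offset [-6.73 -0.07  0.26] spin -63.8 dist 6.7
```

View pics/w19.png

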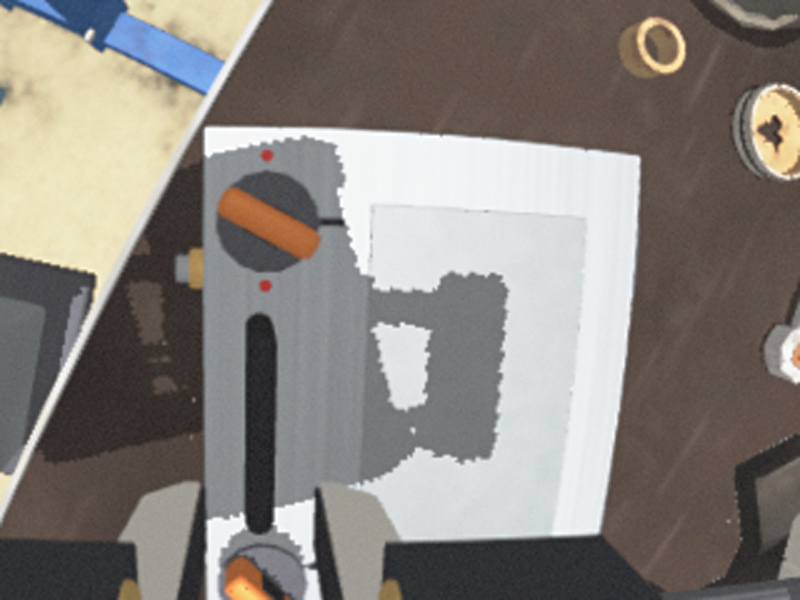

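Run:
```python
from h import *
def px(u,v): return (u/2.5+150,v/2.5+30)
a=fish(*px(228,200),.135); b=fish(*px(311,243),.135); print(tw(a),tw(b)); d=tw(b)-tw(a); print(np.degrees(np.arctan2(d[1],d[0])), (tw(a)+tw(b))/2)
a=fish(*px(320,222),.098); b=fish(*px(343,222),.098); print(tw(a),tw(b))
a=fish(*px(267,156),.098); b=fish(*px(265,286),.098); print(tw(a),tw(b))
a=fish(*px(206,127),.098); b=fish(*px(206,515),.098); print(tw(a),tw(b)) # front edge
go(wash(-75,67.5,.18),104-28)
```

```text
[-86.1  73. ] [-60.5  59.7]
-27.453286672317763 [-73.3   66.35]
[-54.1  65.2] [-45.8  65.4]
[-73.2  88.8] [-73.8  41.9]
[-94.7  99.5] [-96.5 -47.6]
offset [-6.85  1.93  0.33] spin -61.8 dist 7.1
```

play_rows(
  jaw=[2.6,2.6,2.6,2.6,2.6,2.6,2.6,2.6,2.6,2.6],
  offset=[
    [-2,0,0],
    [-5,0,0.3],
    [-6.8,0,0.4],
    [-6.8,0,0.4],
    [-6.8,0,0.4],
    [-6.8,1,0.4],
    [-6.8,2,0.4],
    [-6.8,2,0.4],
    [-6.8,2,0.4],
    [-6.8,2,0.4],
  ],
  spin=[-8,-16,-24,-32,-40,-48,-56,-61.5,-61.5,-61.5],
)

```text
time_s: 37.1
ee_pos: [0.3828, 0.3381, 0.1794]
eef_rot: [-0.7, 0.703, -0.083, 0.096]
force: [-0.4, 1.0, 0.5]
width: 0.0263
```

Run:
```python
from h import *
st(); print(tw(sense()["ee_pos"])); save("wrist","w20.png",(130,100,380,340),3)
go(wash(-74.5,67,.119),76.5)
```

```text
t 37.1 pos [0.3828 0.3381 0.1794] w 0.0263 F [-0.4  1.   0.5]
R x [ 0.968 -0.251  0.019] y [ 0.018 -0.007 -1.   ] z [ 0.251  0.968 -0.002]
j [ 0.641  0.323  1.799 -0.019  1.009 -0.666]
[-74.2  67. ]
offset [-0.14  6.04 -0.  ] spin -1.0 dist 6.0
```

View pics/w20.png

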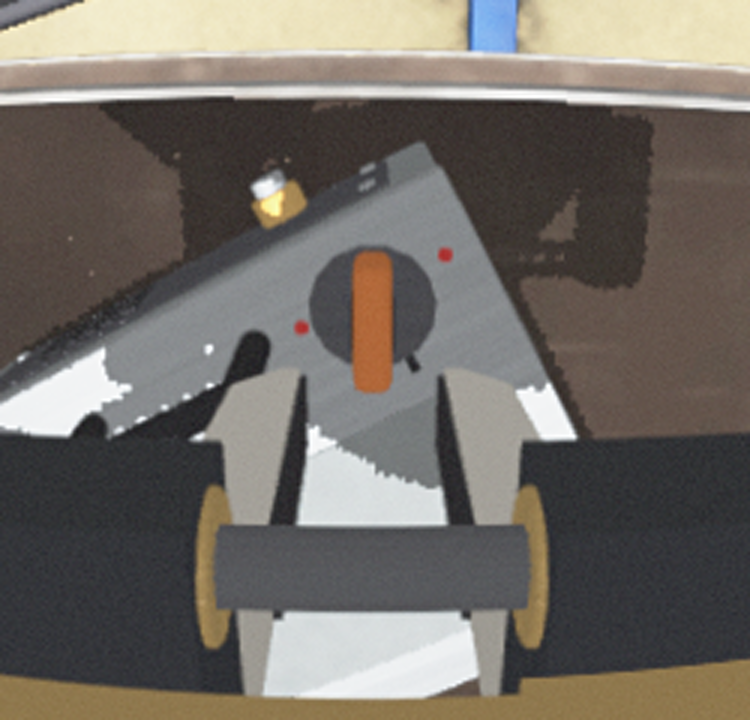

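play_rows(
  jaw=[2.6,2.6,2.6,2.6,0.5,0.5,0.5,0.5],
  offset=[
    [-0.1,3,0],
    [-0.1,5,0],
    [-0.1,5.9,0],
    [-0.1,5.9,0],
    [-0.1,5.9,0],
    [-0.1,5.9,0],
    [-0.1,5.9,0],
    [-0.1,5.9,0],
  ],
  spin=[0,0,0,0,0,0,0,0],
  grip_force=30,
)

```text
time_s: 37.95
ee_pos: [0.3832, 0.3381, 0.1211]
eef_rot: [-0.7, 0.703, -0.082, 0.096]
force: [-0.3, -1.9, 1.7]
width: 0.0094
```

Run:
```python
from h import *
st(); print(tw(sense()["ee_pos"]));go(wash(-74.5,67,.119),103.7)
```

```text
t 37.95 pos [0.3832 0.3381 0.1211] w 0.0094 F [-0.3 -1.9  1.7]
R x [ 0.968 -0.25   0.02 ] y [ 0.019 -0.006 -1.   ] z [ 0.251  0.968 -0.001]
j [ 0.641  0.405  1.848 -0.022  0.876 -0.663]
[-73.8  66.9]
offset [-0.07  0.21 -0.02] spin -28.2 dist 0.2
```

play_rows(
  jaw=[0.5,0.5,0.5,0.5,0.5],
  offset=[
    [0,0,0],
    [0,0,0],
    [0,0,0],
    [0,0,0],
    [0,0,0],
  ],
  spin=[-8,-16,-24,-28.2,-28.2],
)

```text
time_s: 38.45
ee_pos: [0.3833, 0.3384, 0.1214]
eef_rot: [-0.699, 0.705, 0.091, -0.078]
force: [-2.4, 1.7, 0.8]
width: 0.0099
```

Run:
```python
from h import *
st(); print(tw(sense()["ee_pos"])); save("wrist","w21.png",(130,100,380,340),3)
```

```text
t 38.45 pos [0.3833 0.3384 0.1214] w 0.0099 F [-2.4  1.7  0.8]
R x [0.971 0.238 0.018] y [ 0.019 -0.005 -1.   ] z [-0.237  0.971 -0.01 ]
j [ 0.641  0.405  1.848 -0.021  0.876 -1.156]
[-73.7  67.2]
```

View pics/w21.png

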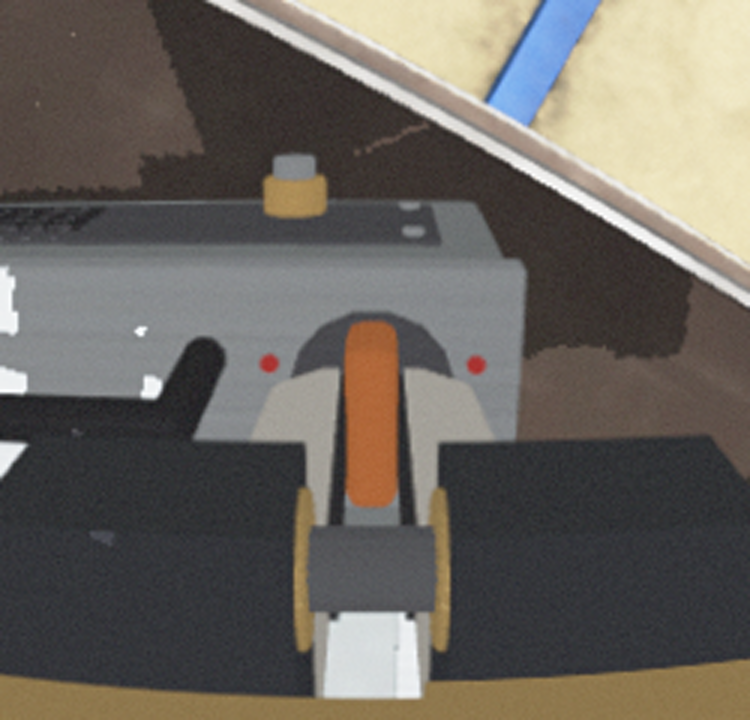

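play_rows(
  jaw=[0.5,0.5,0.5,0.5,0.5,0.5],
  offset=[
    [0,0.4,0],
    [0,0.8,0],
    [0,1.1,0],
    [0,1.3,0],
    [0,1.4,0],
    [0,1.4,0],
  ],
  spin=[0,0,0,0,0,0],
)

```text
time_s: 39.1
ee_pos: [0.3837, 0.3386, 0.1089]
eef_rot: [-0.7, 0.705, 0.09, -0.077]
force: [-8.8, -2.7, 25.9]
width: 0.0098
```

Run:
```python
from h import *
st(); print(tw(sense()["ee_pos"])); save("wrist","w22.png",(130,100,380,340),3)
```

```text
t 39.1 pos [0.3837 0.3386 0.1089] w 0.0098 F [-8.8 -2.7 25.9]
R x [0.972 0.234 0.018] y [ 0.02  -0.005 -1.   ] z [-0.234  0.972 -0.01 ]
j [ 0.641  0.425  1.856 -0.021  0.848 -1.152]
[-73.2  67.3]
```

View pics/w22.png

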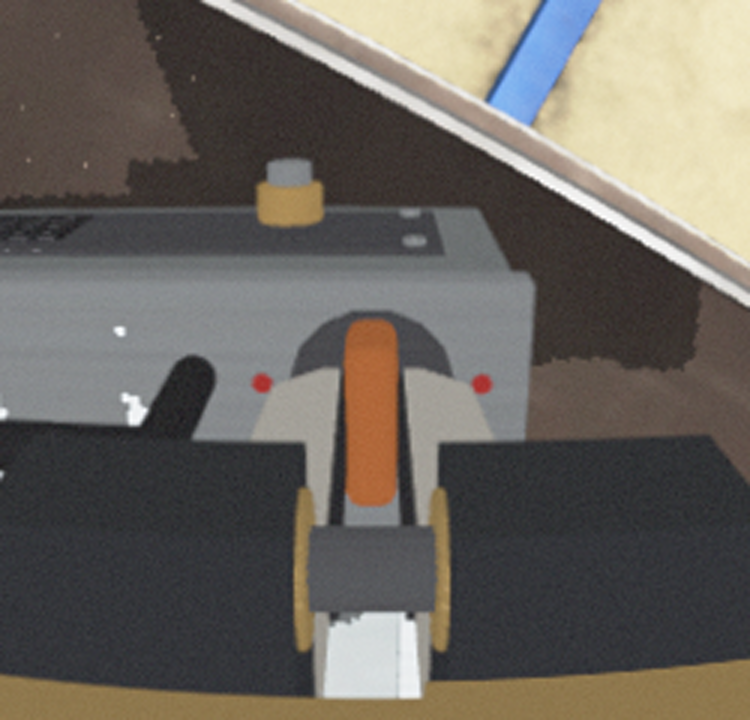

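play_rows(
  jaw=[0.5,0.5,0.5,0.5,0.5,0.5,0.5,0.5,0.5,0.5,0.5,0.5],
  offset=[
    [0,0.15,0],
    [0,0.15,0],
    [0,0.15,0],
    [0,0.15,0],
    [0,0.15,0],
    [0,0.15,0],
    [0,0.15,0],
    [0,0.15,0],
    [0,0.15,0],
    [0,0.15,0],
    [0,0.15,0],
    [0,0.15,0],
  ],
  spin=[8,16,24,32,40,48,56,64,72,80,88,91],
)

```text
time_s: 40.35
ee_pos: [0.383, 0.3377, 0.1086]
eef_rot: [0.552, -0.548, 0.437, -0.451]
force: [-12.4, -9.5, 31.2]
width: 0.0097
```

Run:
```python
from h import *
st(); print(tw(sense()["ee_pos"])); save("wrist","w23.png",(130,100,380,340),3)
```

```text
t 40.35 pos [0.383  0.3377 0.1086] w 0.0097 F [-12.4  -9.5  31.2]
R x [ 0.212 -0.977  0.011] y [ 0.018 -0.007 -1.   ] z [0.977 0.212 0.016]
j [ 0.641  0.425  1.857 -0.022  0.85   0.442]
[-74.1  66.6]
```

View pics/w23.png

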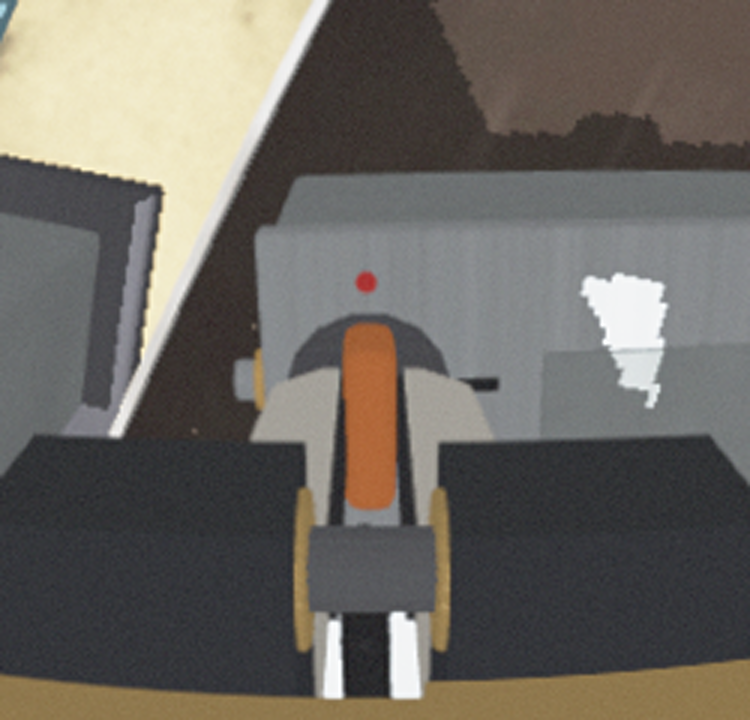

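play_rows(
  jaw=[0.5,2.6,2.6,2.6,2.6,2.6,2.6,2.6,2.6],
  offset=[
    [0,-0.1,0],
    [0,-0.1,0],
    [0,-0.1,0],
    [0,-0.1,0],
    [0,-3,0],
    [0,-6,0],
    [0,-8,0],
    [0,-8,0],
    [0,-8,0],
  ],
  spin=[0,0,0,0,0,0,0,0,0],
)

```text
time_s: 41.3
ee_pos: [0.3814, 0.3381, 0.188]
eef_rot: [0.552, -0.548, 0.438, -0.451]
force: [0.7, -0.2, -0.3]
width: 0.0261
```

Run:
```python
from h import *
st(); save("wrist","w24.png",(130,30,450,270),2.5)
optics.grab_frame("side")
for c in ["wrist","side"]:
  for n in ["left_wing","right_wing"]:
    r=optics.spot_point(c,n); print(c,n,[(np.round(q["xyz"],3).tolist(),tw(q["xyz"]),round(q["p"],2)) for q in r[:2]])
go(wash(-74,-69,.19),76)
```

```text
t 41.3 pos [0.3814 0.3381 0.188 ] w 0.0261 F [ 0.7 -0.2 -0.3]
R x [ 0.211 -0.977  0.011] y [ 0.018 -0.008 -1.   ] z [0.977 0.211 0.016]
j [ 0.643  0.31   1.793 -0.02   1.029  0.441]
wrist left_wing [([0.384, 0.34, 0.114], array([-72.3,  68.4]), 0.71)]
wrist right_wing []
side left_wing [([0.382, 0.34, 0.112], array([-74.2,  68.9]), 0.84)]
side right_wing [([0.418, 0.206, 0.126], array([-71.8, -69.6]), 0.6)]
offset [13.62 -0.05  0.61] spin -63.8 dist 13.6
```

View pics/w24.png

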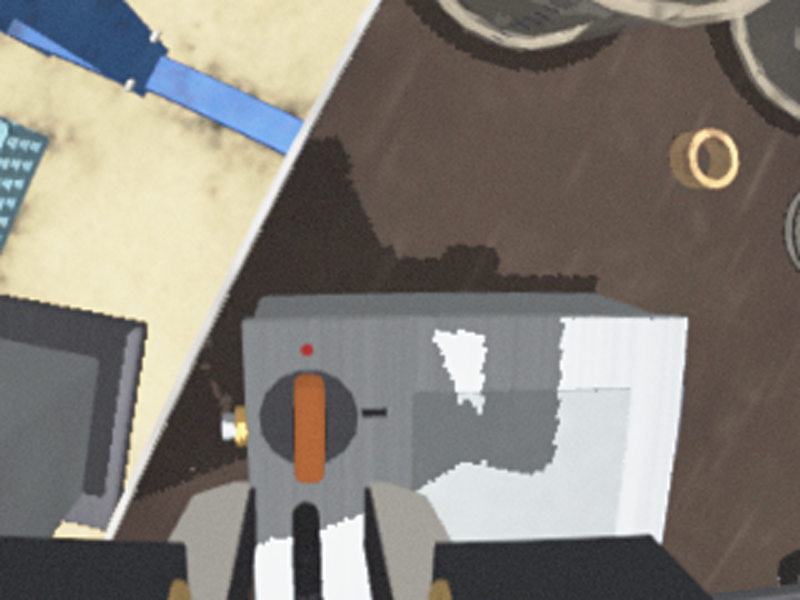

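play_rows(
  jaw=[2.6,2.6,2.6,2.6,2.6,2.6,2.6,2.6,2.6,2.6],
  offset=[
    [3,-0.5,0.1],
    [6,-0.5,0.3],
    [9,-0.5,0.4],
    [12,-0.5,0.5],
    [13.6,-0.5,0.6],
    [13.6,-0.5,0.6],
    [13.6,-0.5,0.6],
    [13.6,-0.5,0.6],
    [13.6,-0.5,0.6],
    [13.6,-0.5,0.6],
  ],
  spin=[-8,-16,-24,-32,-40,-48,-56,-64,-64,-64],
)

```text
time_s: 42.6
ee_pos: [0.4157, 0.2064, 0.1943]
eef_rot: [-0.7, 0.704, -0.08, 0.093]
force: [-0.2, 0.5, 0.5]
width: 0.0258
```

Run:
```python
from h import *
st(); print(tw(sense()["ee_pos"])); save("wrist","w25.png",(130,100,380,340),3)
for n in ["right_wing"]:
    r=optics.spot_point("wrist",n); print(n,[(np.round(q["xyz"],3).tolist(),tw(q["xyz"]),round(q["p"],2)) for q in r[:2]])
```

```text
t 42.6 pos [0.4157 0.2064 0.1943] w 0.0258 F [-0.2  0.5  0.5]
R x [ 0.97  -0.243  0.018] y [ 0.017 -0.008 -1.   ] z [ 0.243  0.97  -0.004]
j [ 0.369  0.219  1.899 -0.016  1.011 -0.948]
[-74.1 -68.7]
right_wing [([0.413, 0.208, 0.121], array([-76.3, -67. ]), 0.71)]
```

View pics/w25.png

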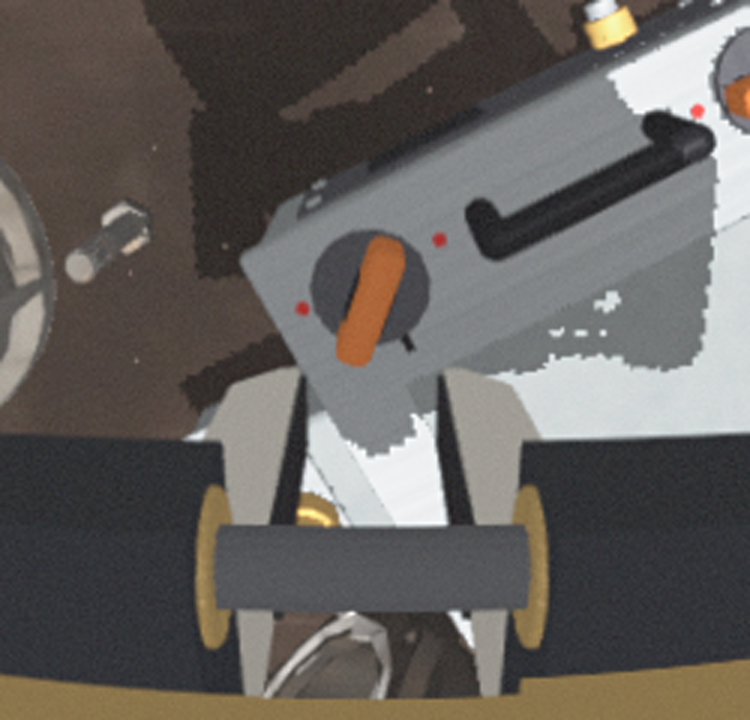

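Run:
```python
from h import *
def px(u,v): return (u/3+130,v/3+100)
a=fish(*px(386,252),.135); b=fish(*px(354,352),.135); d=tw(b)-tw(a); an=np.degrees(np.arctan2(d[1],d[0])); print(an,(tw(a)+tw(b))/2)
go(wash(-75,-68.3,.119),104+an)
```

```text
-45.000000000000014 [-76.65 -68.65]
offset [-0.23  7.54  0.02] spin 17.0 dist 7.5
```

play_rows(
  jaw=[2.6,2.6,2.6,2.6],
  offset=[
    [-0.2,1,0],
    [-0.2,1.5,0],
    [-0.2,1.5,0],
    [-0.2,1.5,0],
  ],
  spin=[8,16,17,17],
)

```text
time_s: 43.1
ee_pos: [0.4141, 0.2068, 0.1795]
eef_rot: [-0.68, 0.683, -0.182, 0.195]
force: [0.4, -1.4, -0.1]
width: 0.0262
```

Run:
```python
from h import *
st(); print(tw(sense()["ee_pos"])); save("wrist","w26.png",(130,100,380,340),3)
go(wash(-75.3,-68.3,.121),59)
```

```text
t 43.1 pos [0.4141 0.2068 0.1795] w 0.0262 F [ 0.4 -1.4 -0.1]
R x [ 0.858 -0.513  0.019] y [ 0.017 -0.008 -1.   ] z [0.514 0.858 0.002]
j [ 0.371  0.237  1.918 -0.017  0.974 -0.651]
[-75.6 -67.9]
offset [-0.06  5.86 -0.02] spin 0.1 dist 5.9
```

View pics/w26.png

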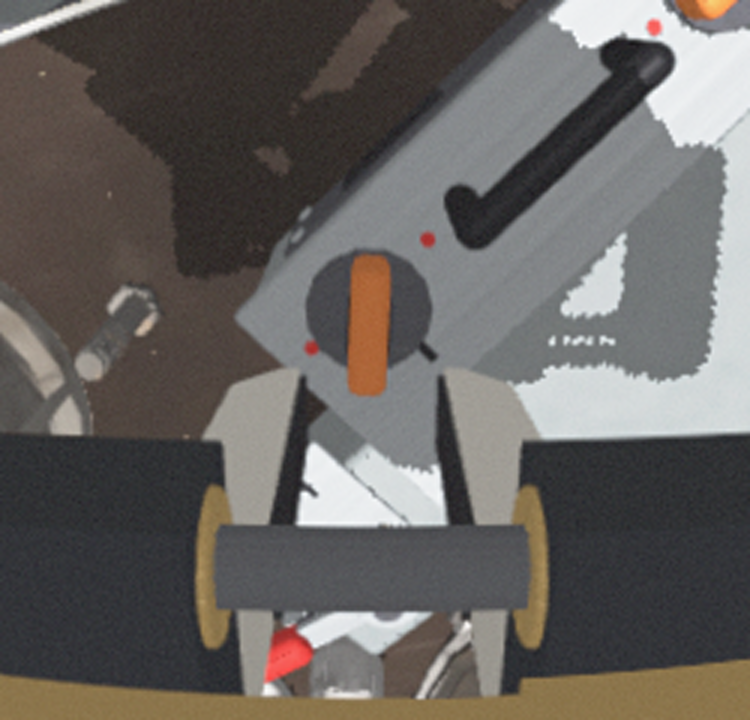

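play_rows(
  jaw=[2.6,2.6,2.6,2.6,0.5,0.5,0.5,0.5],
  offset=[
    [0,3,0],
    [0,5,0],
    [0,5.9,0],
    [0,5.9,0],
    [0,5.9,0],
    [0,5.9,0],
    [0,5.9,0],
    [0,5.9,0],
  ],
  spin=[0,0,0,0,0,0,0,0],
)

```text
time_s: 43.95
ee_pos: [0.4152, 0.2057, 0.1212]
eef_rot: [-0.68, 0.683, -0.181, 0.195]
force: [0.2, -7.0, 0.4]
width: 0.0097
```

Run:
```python
from h import *
st(); print(tw(sense()["ee_pos"])); go(wash(-75.3,-68.3,.121),103.5)
```

```text
t 43.95 pos [0.4152 0.2057 0.1212] w 0.0097 F [ 0.2 -7.   0.4]
R x [ 0.859 -0.512  0.02 ] y [ 0.017 -0.009 -1.   ] z [0.512 0.859 0.001]
j [ 0.369  0.329  1.968 -0.02   0.832 -0.651]
[-74.8 -69.2]
offset [-0.1   0.01  0.03] spin -44.3 dist 0.1
```

play_rows(
  jaw=[0.5,0.5,0.5,0.5,0.5,0.5,0.5,0.5],
  offset=[
    [0,0,0],
    [0,0,0],
    [0,0,0],
    [0,0,0],
    [0,0,0],
    [0,0,0],
    [0,0,0],
    [0,0,0],
  ],
  spin=[-8,-16,-24,-32,-40,-44.3,-44.3,-44.3],
)

```text
time_s: 44.75
ee_pos: [0.4153, 0.2062, 0.1216]
eef_rot: [-0.699, 0.706, 0.088, -0.076]
force: [-1.8, 5.2, 1.5]
width: 0.0097
```

Run:
```python
from h import *
st(); print(tw(sense()["ee_pos"])); save("wrist","w27.png",(130,100,380,340),3)
```

```text
t 44.75 pos [0.4153 0.2062 0.1216] w 0.0097 F [-1.8  5.2  1.5]
R x [0.973 0.231 0.016] y [ 0.018 -0.008 -1.   ] z [-0.23   0.973 -0.012]
j [ 0.369  0.328  1.968 -0.019  0.832 -1.422]
[-74.6 -68.8]
```

View pics/w27.png

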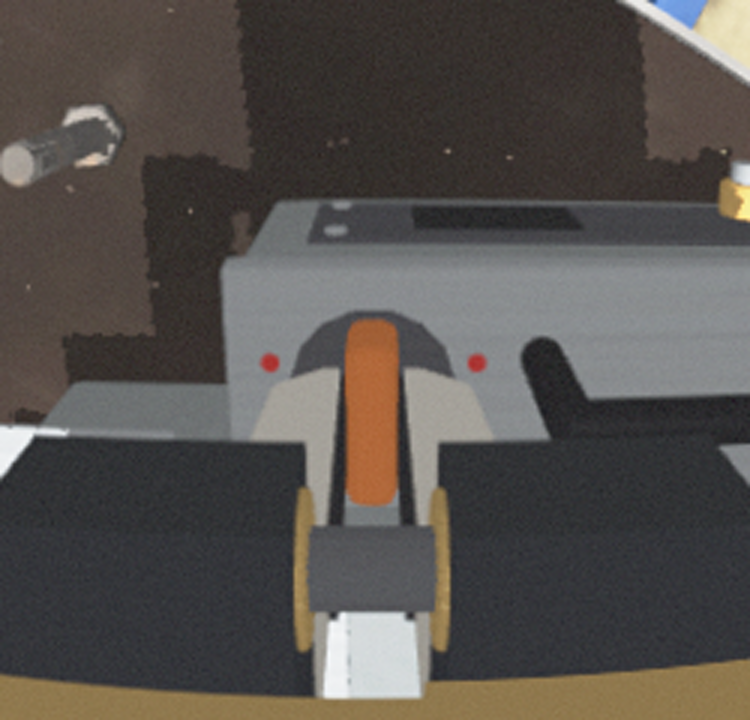

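Wing (372,410) is square to the red dots at (270,363)/(477,363). Push.

play_rows(
  jaw=[0.5,0.5,0.5,0.5,0.5,0.5],
  offset=[
    [0,0.4,0],
    [0,0.8,0],
    [0,1.1,0],
    [0,1.3,0],
    [0,1.4,0],
    [0,1.4,0],
  ],
  spin=[0,0,0,0,0,0],
)

```text
time_s: 45.4
ee_pos: [0.4158, 0.2062, 0.109]
eef_rot: [-0.699, 0.706, 0.088, -0.076]
force: [-9.8, -0.1, 27.8]
width: 0.0097
```

play_rows(
  jaw=[0.5,0.5,0.5,0.5,0.5,0.5,0.5,0.5,0.5,0.5,0.5,0.5],
  offset=[
    [0,0.15,0],
    [0,0.15,0],
    [0,0.15,0],
    [0,0.15,0],
    [0,0.15,0],
    [0,0.15,0],
    [0,0.15,0],
    [0,0.15,0],
    [0,0.15,0],
    [0,0.15,0],
    [0,0.15,0],
    [0,0.15,0],
  ],
  spin=[8,16,24,32,40,48,56,64,72,80,88,91],
)

```text
time_s: 46.6
ee_pos: [0.4149, 0.2051, 0.1088]
eef_rot: [0.55, -0.549, 0.438, -0.452]
force: [-13.4, -10.0, 32.7]
width: 0.0097
```

play_rows(
  jaw=[0.5,2.6,2.6,2.6,2.6,2.6,2.6,2.6,2.6],
  offset=[
    [0,-0.1,0],
    [0,-0.1,0],
    [0,-0.1,0],
    [0,-0.1,0],
    [0,-3,0],
    [0,-6,0],
    [0,-10,0],
    [0,-12,0],
    [0,-12,0],
  ],
  spin=[0,0,0,0,0,0,0,0,0],
)

```text
time_s: 47.5
ee_pos: [0.4142, 0.2068, 0.231]
eef_rot: [0.552, -0.547, 0.437, -0.453]
force: [0.7, -0.3, -1.0]
width: 0.0263
```

Run:
```python
from h import *
st(); save("wrist","w28.png",(100,30,400,270),2.6)
save("side","s28.png",(130,180,330,330),4)
for c in ["wrist","side"]:
  for n in ["left_wing","right_wing","lever_grip","lever_pivot"]:
    r=optics.spot_point(c,n); print(c,n,[(np.round(q["xyz"],3).tolist(),tw(q["xyz"]),round(q["p"],2)) for q in r[:2]])
```

```text
t 47.5 pos [0.4142 0.2068 0.231 ] w 0.0263 F [ 0.7 -0.3 -1. ]
R x [ 0.207 -0.978  0.013] y [ 0.021 -0.009 -1.   ] z [0.978 0.208 0.019]
j [ 0.372  0.169  1.861 -0.018  1.095  0.171]
wrist left_wing [([0.385, 0.341, 0.115], array([-71.4,  69.1]), 0.66)]
wrist right_wing [([0.414, 0.211, 0.116], array([-74.7, -63.8]), 0.74)]
wrist lever_grip []
wrist lever_pivot [([0.502, 0.157, 0.104], array([  -2.5, -137.1]), 0.88)]
side left_wing [([0.382, 0.338, 0.114], array([-74.6,  67.1]), 0.79)]
side right_wing [([0.416, 0.207, 0.111], array([-73.4, -68.3]), 0.62)]
side lever_grip [([0.512, 0.1, 0.105], array([  -6.2, -195. ]), 0.64)]
side lever_pivot [([0.506, 0.159, 0.106], array([   1.8, -136.8]), 0.71)]
```

View pics/w28.png

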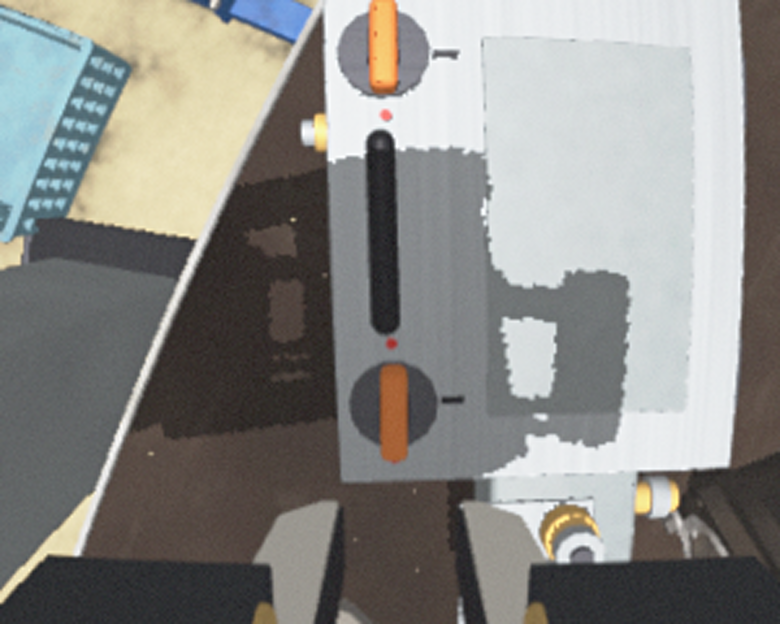

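View pics/s28.png

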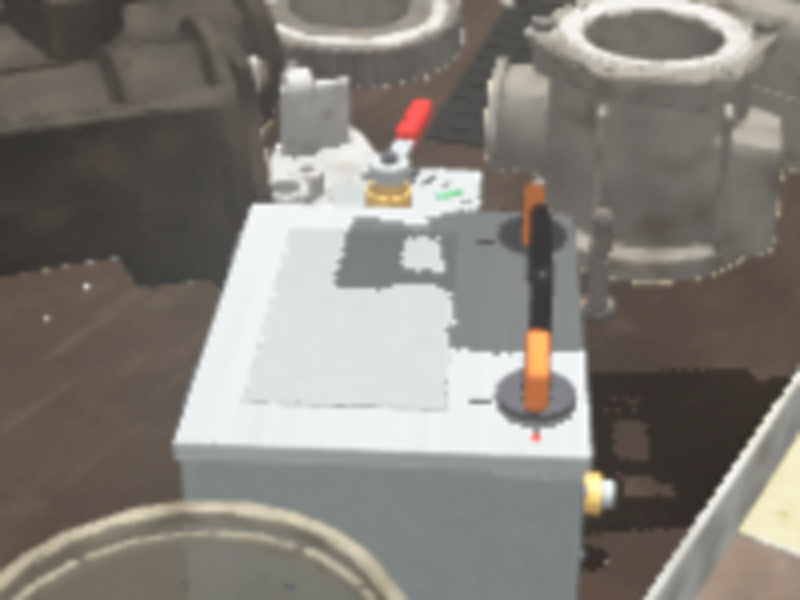

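Run:
```python
from h import *
go([.511,.100,.18],7)
```

```text
offset [12.36  5.1   7.33] spin 5.0 dist 15.3
```

play_rows(
  jaw=[3,3,3,3,3,3,3,3],
  offset=[
    [3,0,2],
    [6,0,4],
    [9,0,5.5],
    [12.4,1,7.3],
    [12.4,3,7.3],
    [12.4,5,7.3],
    [12.4,5,7.3],
    [12.4,5,7.3],
  ],
  spin=[0,2,4,5,5,5,5,5],
)

```text
time_s: 48.8
ee_pos: [0.5108, 0.0997, 0.1813]
eef_rot: [0.53, -0.529, 0.462, -0.475]
force: [0.8, 0.7, -0.1]
width: 0.03
```

Run:
```python
from h import *
st(); save("wrist","w29.png",(130,90,380,340),3)
for c in ["wrist"]:
  for n in ["lever_grip","lever_pivot"]:
    r=optics.spot_point(c,n); print(c,n,[(np.round(q["xyz"],3).tolist(),round(q["p"],2)) for q in r[:2]])
```

```text
t 48.8 pos [0.5108 0.0997 0.1813] w 0.03 F [ 0.8  0.7 -0.1]
R x [ 0.122 -0.993  0.013] y [ 0.015 -0.011 -1.   ] z [0.992 0.122 0.014]
j [ 0.11   0.335  1.776 -0.015  1.016 -0.004]
wrist lever_grip [([0.414, 0.21, 0.112], 0.61), ([0.508, 0.099, 0.105], 0.58)]
wrist lever_pivot [([0.502, 0.157, 0.104], 0.6)]
```

View pics/w29.png

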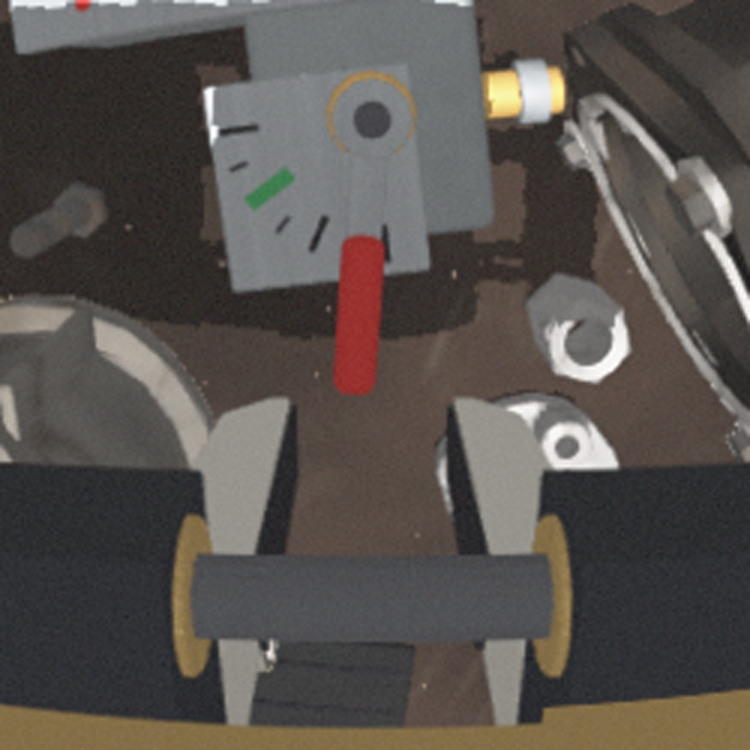

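Run:
```python
from h import *
def px(u,v): return (u/3+130,v/3+90)
a=fish(*px(364,242),.112); b=fish(*px(354,388),.112); p=fish(*px(372,120),.115)
d=b-a; print(a,b,p,(a+b)/2,"lever ang",np.degrees(np.arctan2(d[1],d[0])), np.linalg.norm((a+b)/2-p))
g=fish(*px(270,188),.086); print("green",g, np.degrees(np.arctan2(*(g-p)[1::-1])))
for e in [(240,129),(318,234),(387,243),(238,166),(284,225)]:
    q=fish(*px(*e),.086); print(e,np.degrees(np.arctan2(*(q-p)[1::-1])))
d=(b+a)/2-p; print(np.degrees(np.arctan2(d[1],d[0])))
```

```text
[0.5086 0.1248 0.112 ] [0.5108 0.0828 0.112 ] [0.5067 0.1579 0.115 ] [0.5097 0.1038 0.112 ] lever ang -87.00153286030557 0.05426610360068245
green [0.4799 0.1325 0.086 ] -136.53630012888385
(240, 129) -166.75948008481282
(318, 234) -106.44727321453779
(387, 243) -75.64406858141835
(238, 166) -151.78264414527072
(284, 225) -120.84658741214862
-86.82603554140859
```

Run:
```python
from h import *
go([.508,.099,.097],3)
```

```text
offset [-0.06  8.5  -0.46] spin 4.0 dist 8.5
```

play_rows(
  jaw=[3,3,3,3,3,0.5,0.5,0.5,0.5,0.5],
  offset=[
    [0,2,-0.4],
    [0,5,-0.4],
    [0,7,-0.4],
    [0,8.4,-0.4],
    [0,8.4,-0.4],
    [0,8.4,-0.4],
    [0,8.4,-0.4],
    [0,8.4,-0.4],
    [0,8.4,-0.4],
    [0,8.4,-0.4],
  ],
  spin=[2,4,4,4,4,4,4,4,4,4],
  grip_force=15,
)

```text
time_s: 49.95
ee_pos: [0.509, 0.0985, 0.0989]
eef_rot: [0.515, -0.511, 0.479, -0.494]
force: [-2.2, 0.6, 7.9]
width: 0.0119
```

Run:
```python
from h import *
st(); save("wrist","w30.png",(130,90,380,340),3)
s=sense(); p0=np.array(s["ee_pos"]); r=rot()
yaw0=np.degrees(np.arctan2(r[1,2],r[0,2])); print("yaw",yaw0)
for pv in ([.505,.158],[.503,.158]):
    v=p0[:2]-pv; print(np.linalg.norm(v),np.degrees(np.arctan2(v[1],v[0])))
    for k in np.arange(5,61,5):
        a=-np.radians(k); n=np.array([[np.cos(a),-np.sin(a)],[np.sin(a),np.cos(a)]])@v+pv
        print(k,np.round(r.T@(np.append(n,p0[2])-p0)*100,2))
```

```text
t 49.95 pos [0.509  0.0985 0.0989] w 0.0119 F [-2.2  0.6  7.9]
R x [ 0.052 -0.999  0.012] y [ 0.019 -0.011 -1.   ] z [0.998 0.053 0.018]
j [ 0.108  0.449  1.848 -0.017  0.827  0.067]
yaw 3.01666628016321
0.059593442573573546 -86.10502275708524
5 [-0.01 -0.01 -0.52]
10 [-0.07 -0.02 -1.04]
15 [-0.18 -0.03 -1.55]
20 [-0.33 -0.04 -2.04]
25 [-0.52 -0.05 -2.53]
30 [-0.75 -0.06 -2.99]
35 [-1.02 -0.07 -3.43]
40 [-1.33 -0.08 -3.85]
45 [-1.68 -0.1  -4.24]
50 [-2.06 -0.11 -4.6 ]
55 [-2.46 -0.12 -4.92]
60 [-2.9  -0.13 -5.21]
0.05976261884035528 -84.19165058029516
5 [ 0.   -0.01 -0.52]
10 [-0.04 -0.02 -1.04]
15 [-0.13 -0.03 -1.55]
20 [-0.26 -0.04 -2.06]
25 [-0.44 -0.05 -2.55]
30 [-0.65 -0.06 -3.02]
35 [-0.91 -0.07 -3.48]
40 [-1.21 -0.08 -3.9 ]
45 [-1.54 -0.1  -4.31]
50 [-1.91 -0.11 -4.68]
55 [-2.31 -0.12 -5.01]
60 [-2.73 -0.13 -5.31]
```

View pics/w30.png

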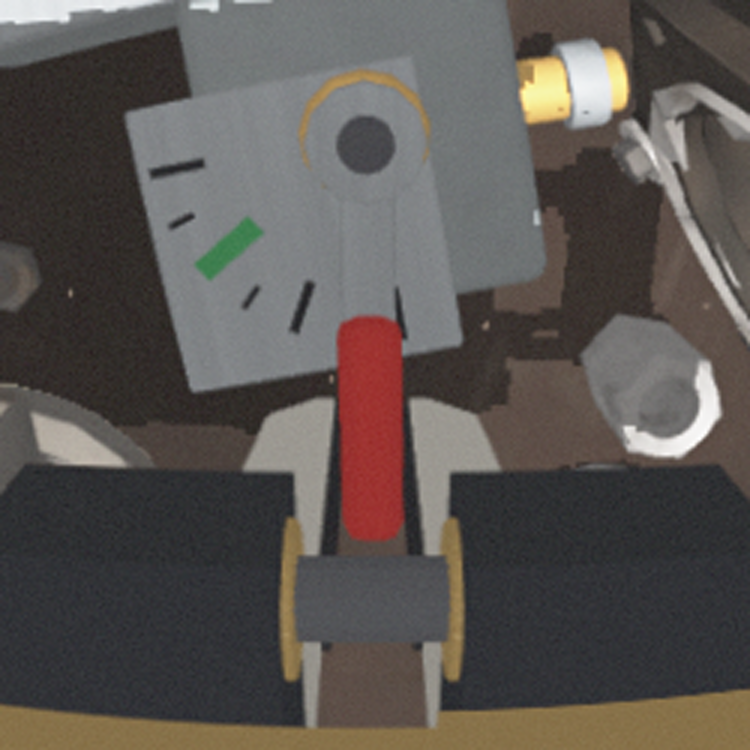

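play_rows(
  jaw=[0.5,0.5,0.5,0.5,0.5,0.5,0.5,0.5,0.5,0.5,0.5],
  offset=[
    [0,0,-0.5],
    [-0.1,0,-1],
    [-0.2,0,-1.55],
    [-0.3,0,-2],
    [-0.5,0,-2.5],
    [-0.75,-0.1,-3],
    [-1,-0.1,-3.4],
    [-1.3,-0.1,-3.85],
    [-1.7,-0.1,-4.2],
    [-2,-0.1,-4.57],
    [-2,-0.1,-4.57],
  ],
  spin=[5,10,15,20,25,30,35,40,45,49.5,49.5],
)

```text
time_s: 51.1
ee_pos: [0.4617, 0.1164, 0.099]
eef_rot: [-0.266, 0.257, -0.651, 0.663]
force: [-4.3, 2.0, 1.8]
width: 0.0121
```

Run:
```python
from h import *
st(); save("wrist","w31.png",(130,90,380,340),3)
r=rot(); print("yaw",np.degrees(np.arctan2(r[1,2],r[0,2])))
```

```text
t 51.1 pos [0.4617 0.1164 0.099 ] w 0.0121 F [-4.3  2.   1.8]
R x [-0.726 -0.688 -0.006] y [ 0.018 -0.01  -1.   ] z [ 0.688 -0.726  0.02 ]
j [ 0.157  0.386  1.954 -0.019  0.786  0.982]
yaw -46.368566557356075
```

View pics/w31.png

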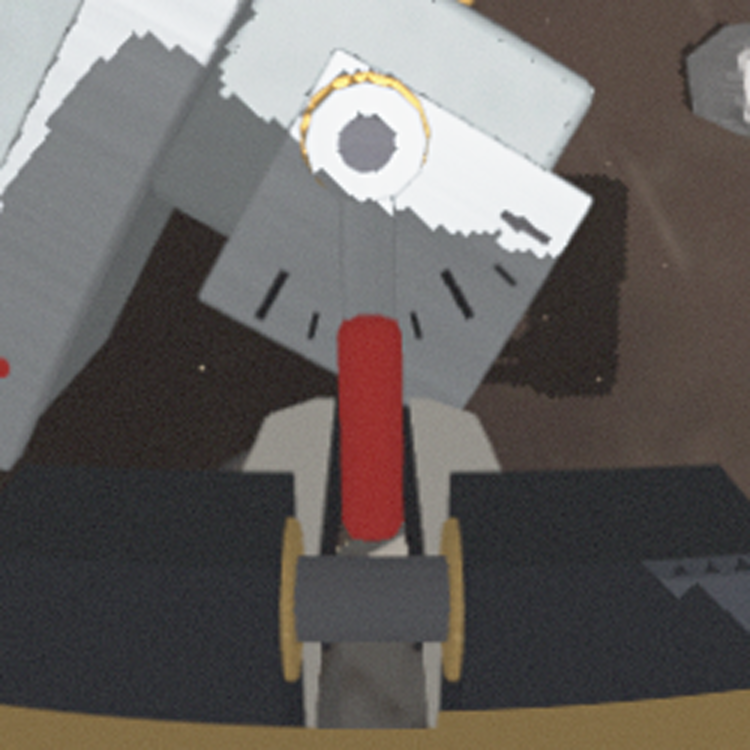

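play_rows(
  jaw=[2.6,2.6,2.6,2.6,2.6,2.6,2.6,2.6,2.6,2.6],
  offset=[
    [0,0,0],
    [0,0,0],
    [0,0,0],
    [0,-3,0],
    [0,-7,0],
    [0,-10,0],
    [0,-12,0],
    [0,-12,0],
    [0,-12,0],
    [0,-12,0],
  ],
  spin=[0,0,0,0,0,0,0,0,0,0],
)

```text
time_s: 52.15
ee_pos: [0.4592, 0.1174, 0.2178]
eef_rot: [-0.267, 0.259, -0.651, 0.662]
force: [0.4, 0.5, 0.4]
width: 0.0258
```

Run:
```python
from h import *
st(); save("wrist","w32.png",(110,60,410,300),2.6)
save("side","s32.png",(100,130,400,350),2.6)
```

```text
t 52.15 pos [0.4592 0.1174 0.2178] w 0.0258 F [0.4 0.5 0.4]
R x [-0.724 -0.69  -0.004] y [ 0.016 -0.011 -1.   ] z [ 0.69  -0.724  0.019]
j [ 0.16   0.207  1.85  -0.015  1.071  0.976]
```

View pics/w32.png

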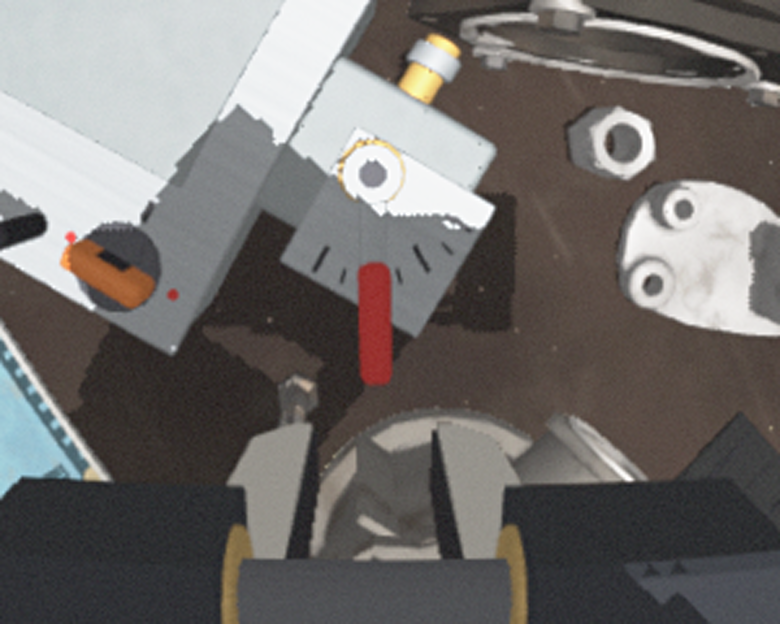

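View pics/s32.png

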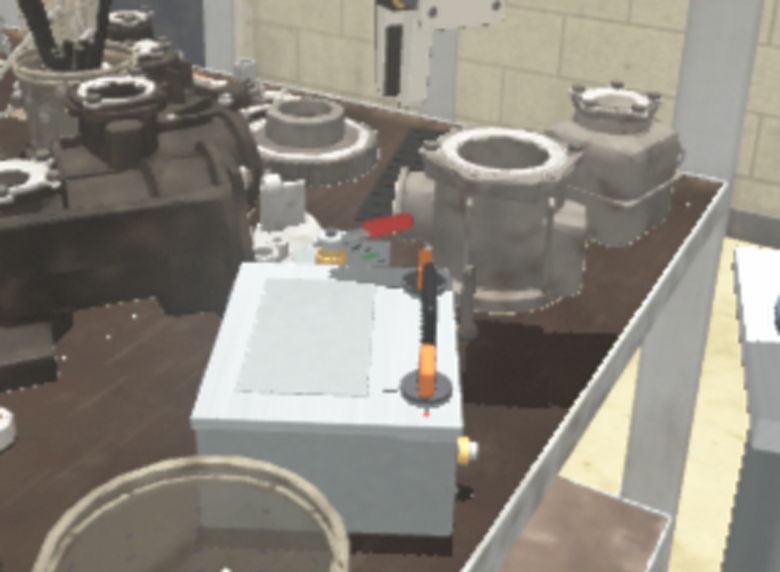

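Run:
```python
from h import *
def px(u,v): return (u/2.6+110,v/2.6+60)
def ang(d): return np.degrees(np.arctan2(d[1],d[0]))
a=fish(*px(375,268),.112); b=fish(*px(376,380),.112); p=fish(*px(373,173),.115)
print("lever",ang(b-a),ang((a+b)/2-p))
for e in [(320,259),(344,276),(400,276),(420,258)]: print(e,ang(fish(*px(*e),.086)-p))
# wing right vs lid
q=lambda u,v,z: fish(*px(u,v),z)
a=q(75,255,.123);b=q(143,296,.123);print("wing",ang(b-a)); a=q(71,237,.098);b=q(173,294,.098);print("dots",ang(b-a))
p_,d=optics.grab_frame("top")
for n in ["plug_mid","gear_mid","pin_mid","spring_mid","bolt_mid","bolt_a","bracket"]:
    print(n,[(np.round(r["xyz"],3).tolist(),round(r["p"],2)) for r in optics.spot_point("top",n)[:2]])
cv2.imwrite('pics/t33.png',cv2.resize(p_[120:300,60:420],None,fx=2.2,fy=2.2)[...,::-1])
```

```text
lever -135.8754191656107 -135.40634623330905
(320, 259) -166.66075109663663
(344, 276) -150.9714868733968
(400, 276) -121.23921488820883
(420, 258) -107.41522871134772
wing -78.15173376158556
dots -76.290140145454
plug_mid []
gear_mid [([0.471, -0.237, 0.0], 0.28)]
pin_mid []
spring_mid []
bolt_mid []
bolt_a []
bracket [([0.611, -0.017, 0.003], 0.77)]
```

View pics/t33.png

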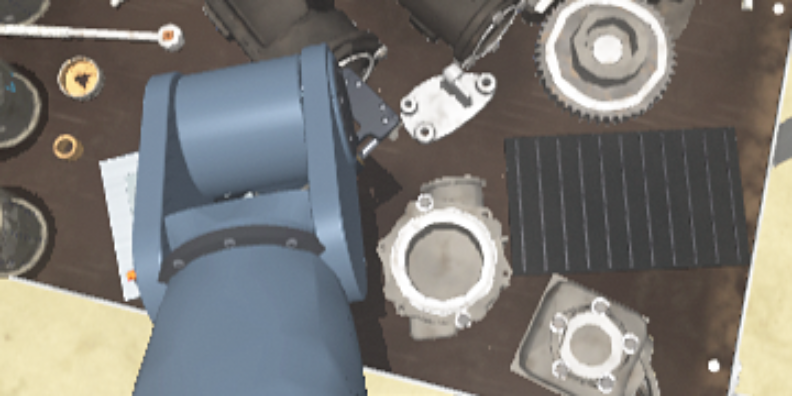

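```bash
python3 -c "
from station import robot; print(robot.hand_in())"
```

```text
the job is handed in; nothing more can be done
None
```

The job is done and handed in after about 52 s. Four dirty parts were on the mat (plug, pin, bolt and spring); the gear was not there. All four went into the basket. I then shut the lid, and pushed in and turned both fasteners a quarter turn. Last, I swung the spray lever to the green mark.

**Last checks:**
- **Mat:** the final top picture shows it empty.
- **Parts:** all four were seen below the rim before the lid came down.
- **Fasteners:** both wings sit about 112–115 mm above the bench, against 125 mm with the stud out. They point to the red dots, and the right one measured within 2°.
- **Lever:** it is about 1° short of the 60° mark by camera.
- **Robot:** the gripper was clear of everything, about 0.22 m above the bench.
- **Bystanders:** the bracket was found where it started. The arm hid the dark bolt in the last top picture, so I have no final network reading for it. It was standing in place in the last wrist picture.
- **Networks:** the gear search gave one weak hit (0.28) in the middle of the empty mat; I took it as false, as the picture shows nothing there.

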